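Find and wedge the rocking corner of a clinic scale

TASK

The pan of the small-animal scale rocks because one of the four feet under it is too low. Gently press the pan's corners in turn, over the feet, to find the one that dips; then stand the levelling wedge on the scale's base and slide its blade in over that low foot, square to the pan's side, until it is snug under the pan and the pan is level; finally press that corner firmly but gently once more to check that it no longer dips, and leave everything standing. Never press or jam the pan hard (25 N is too much), do not shove it out of place, and leave the bottle, jar and bowl alone.

Things in the scene. Friction and masses are not known exactly. Their poses are not given: they have to be found in the camera images.
- base: Fixed base of a small scale: flat black slab 250 x 440 x 10 mm on the table, a console 30 mm high at its far edge (x 130 to 175, y -80 to 80 mm). Origin: centre of the slab's underside, z up, x to the console. Under the pan stand four round rubber feet, 22 mm across, at x, y = +-75 mm: three rise 16 mm above the slab, one only 11 mm. They give 1 mm per 12 N. Which is low changes each start and must be felt.
- pan: Square flat steel plate 190 x 190 x 4 mm, 0.9 kg, loose on the feet, centred on the base and parallel to it; its edges lie 20 mm outside the foot centres. Origin: centre of its underside, z up. At rest it is level, top face 30 mm above the table. Pressed by a few N over the low foot, that corner dips 5 mm (0.05 rad), and comes back when let go. Only friction keeps it in place.
- wedge: White plastic wedge, 70 g, on the table at one side. A grip block 34 (x) x 20 (y) x 50 mm high carries a blade 55 mm long, 20 mm wide, its nose at x = 72 mm. The blade's underside is 11 mm above the block's foot: it passes over the low rubber foot, butts against a tall one. Its top slopes from 13 mm (nose) to 19 mm (block). Origin: centre of the block's underside, x to the nose.
- wedge_seat (a point): Point under the wedge's blade, 64.5 mm ahead (+x) of the wedge's origin and 11 mm up. With the wedge standing on the slab and pushed in square to a side of the pan, it is over the low foot's centre when the slope meets the pan's edge (nose 27 mm inside the edge); a push of about 3 N then feels snug, and more would lift the pan.
- corner0 (a point): Point on the scale base directly over the centre of one of its four rubber feet, 26 mm above the table, in the plane of the pan's underside. It says nothing of how tall the foot below really is. In the base's frame at x = -75 mm, y = 75 mm.
- corner1 (a point): Point on the scale base directly over the centre of one of its four rubber feet, 26 mm above the table, in the plane of the pan's underside. It says nothing of how tall the foot below really is. In the base's frame at x = -75 mm, y = -75 mm.
- corner2 (a point): Point on the scale base directly over the centre of one of its four rubber feet, 26 mm above the table, in the plane of the pan's underside. It says nothing of how tall the foot below really is. In the base's frame at x = 75 mm, y = 75 mm.
- corner3 (a point): Point on the scale base directly over the centre of one of its four rubber feet, 26 mm above the table, in the plane of the pan's underside. It says nothing of how tall the foot below really is. In the base's frame at x = 75 mm, y = -75 mm.
- bottle: Bystander: closed bottle, 52 mm diameter, 130 mm high, standing on the table on the side opposite the wedge. Origin: centre of its underside.
- jar: Bystander: closed jar, 68 mm diameter, 85 mm high, at one side of the scale. Origin: centre of its underside.
- bowl: Bystander: steel bowl, 130 mm diameter, 50 mm high, at one side of the scale. Origin: centre of its underside.
Not all that is in view belongs to the job. There is more than one size of the wedge; the job needs the middle-sized.

How it is judged:
By the outcome, as a careful person would: the job done as asked, in the order asked, and still so for the second after the job is handed in, with the robot touching nothing.
It also fails if it takes over 72 s, if anything falls off the work surface, if the arm or the gripper's body presses on something with over 40 N, if the wrist force passes 120 N, or if a joint passes its speed limit or range.

ROBOT

A 6-joint arm with a two-finger parallel gripper is mounted at the origin on the work surface. World frame = base frame: x ahead of the robot, y to its left, z up, the work surface at z = 0. Lengths are in mm, angles in rad, forces in N, time in s.
With the tool pointing down it reaches from about 300 to 1000 mm from the base axis. Payload 5.1 kg.
Tool frame: the origin (TCP) lies midway between the tips of the shut fingers; the grasp point (between the pads) lies 19 mm behind it; x points along the fingers, y is the direction in which the jaws open and shut, and the axes are right-handed (so a half turn about x gives the same grasp; the last joint's range is limited). The gripper opens to 95 mm and grips with 3 to 60 N. Pads are 20 mm wide; open, the fingers measure 119 mm over their backs; the gripper's body (75 mm by 180 mm) begins 59 mm behind the grasp point.
Start: joints at [-1.232, 0.124, 1.65, -0, 1.367, -0.083], TCP at [266.079, -593.031, 176.856] pointing down, gripper open.
Joint ranges: [-2.61, 2.61], [-1.02, 2.33], [0.03, 2.71], [-1.35, 4.49], [0.32, 2.68], [-2.91, 2.91]. Speed limits (rad/s): [2.57, 2.57, 3.14, 3.14, 3.14, 3.14].

INTERFACE

Orientations are given as [roll, pitch, yaw] about the fixed x, y, z axes, in that order (R = Rz(yaw) Ry(pitch) Rx(roll)).
In Python, from station import status, vision, arm gives the robot as it stands. The module is installed in compiled form; this text tells all that it offers.
- The arm moves only by the shell command python3 -m creep 'ROWS' [FORCE]. ROWS is JSON, a list of rows, each an object of numbers: "x", "y", "z": the shift along the tool's x, y, z in cm; "ax", "ay", "az": the turn, a rotation vector about the tool's x, y, z in rad; "grip": the gripper's target within -1 to 1 (fully open at 1, half-way at 0, shut at -1). A call has 1 to 10 rows; each row shifts and turns the commanded pose from where the row before left it, along the tool's axes as they then stand; what a row does not reach is not made up. A row lasts 1/12 s, in which the tool goes at most 41.7 mm and 7.16 degrees, less where a joint would pass 70% of its speed; a pose out of reach is approached as far as the arm can. A call with a gripper value outside its range is refused whole. The fingers move at their own pace and stop on an object; FORCE is the grip in N (left out, the last holds). Time passes only in rows, so rows that do not move let the fingers close. It gives the time, the measured TCP pose, the force and the opening at its end, in the units of the state.
- status.sense(): the state, without advancing time (a new reading comes with each control period).
- vision.snapshot(name): name is "side" or "top"; returns a dict with "image" (400x640x3 uint8, blue, green, red), "fx", "fy", "cx", "cy" (pixels), "D" ([k1, k2, p1, p2, k3] as OpenCV has them; the pictures are not rectified), "rvec" (rotation vector, rad) and "tvec" (3), from world to camera coordinates, as OpenCV has them. Camera axes: x right, y down, z forward; pixel columns grow to the right and rows downward; lengths in mm; the calibration is good to about 2 mm. A picture is of the moment at which its call begins. There is no depth.
- arm.job_done(): hands the job in, once; it reports no verdict.
The state is a dict: "t": time; "joints": joint angles; "qd": joint speeds; "tau": joint torques, N m; "position": TCP position; "tool_rot": TCP orientation; "ft_force": force on the tool from outside, world axes, zero at the start; "torque": the same for the moment, N m; "width": finger opening in mm.
Only numpy, scipy, OpenCV 4.12 (cv2) and the standard library are available. Lean on these libraries where they do the work, as an engineer would, in place of code of your own. Each camera call takes 0.05 s, during which the arm holds its last target.

## Working session

There is one attempt and no reset: what is moved stays moved. The work goes in short steps, Python scripts to look and compute and a shell command to move; the robot and the scene stay as the last step left them, time stands still between calls to the robot, and variables do not carry over. Pictures are saved under pics/ and viewed, and the job is handed in when it is done.

```bash
mkdir -p pics; ls; python3 - <<'E'
from station import status, vision, arm
import cv2
s=status.sense(); print(s)
for n in ("side","top"):
    d=vision.snapshot(n); cv2.imwrite(f"pics/{n}0.png",d["image"])
    print(n,{k:v for k,v in d.items() if k!="image"})
E
```

```text
pics
{'t': 0.0, 'joints': array([-1.23159445e+00,  1.24492423e-01,  1.65162806e+00, -4.37429570e-05,
        1.36745765e+00, -8.26222889e-02]), 'qd': array([ 0.00138436,  0.00130256, -0.00050106, -0.0004028 , -0.00042781,
       -0.00153529]), 'tau': array([ 1.84204786e-03, -4.17599273e+01, -3.59929276e+01,  7.74964155e-02,
        4.91085753e-02, -1.53987717e-04]), 'position': array([ 265.84408551, -592.3958563 ,  175.62246501]), 'tool_rot': array([-1.63185321,  1.56881039,  1.93157248]), 'ft_force': array([-0.17157968, -0.30031322,  0.66100656]), 'torque': array([ 0.03299637, -0.02938449,  0.01319324]), 'width': 94.95951774512741}
side {'fx': 383.6642876003688, 'fy': 383.6642876003688, 'cx': 318.1690219306672, 'cy': 201.49970883042818, 'D': array([-0.07301931,  0.        ,  0.        ,  0.        ,  0.        ]), 'rvec': array([ 0.55202357, -2.58687617,  1.30532615]), 'tvec': array([491.51868224, 143.13904534, 951.60960069])}
top {'fx': 424.0984278437638, 'fy': 424.0984278437638, 'cx': 319.8099110718612, 'cy': 200.74830294775052, 'D': array([-0.03417272,  0.        ,  0.        ,  0.        ,  0.        ]), 'rvec': array([ 2.15386524, -2.13377164,  0.15993307]), 'tvec': array([  25.8099113 ,  544.64737604, 1154.47375524])}
```

View pics/side0.png

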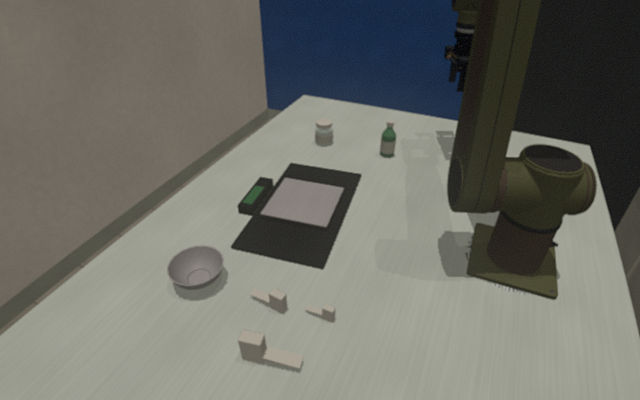

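View pics/top0.png

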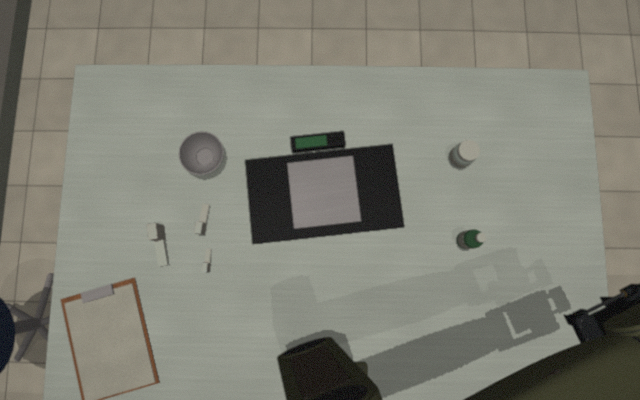

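The side view shows three wedges: (268,298), (320,312) and a large one at (268,350). In the top view they are at (202,220), (208,260) and (157,245). The pan is at top (323,192), the console at (318,142), the bowl at (203,155), the jar at (465,153) and the bottle at (470,240).

```bash
cat > h.py <<'E'
import numpy as np, cv2
from station import status, vision, arm
def KD(d): return np.array([[d["fx"],0,d["cx"]],[0,d["fy"],d["cy"]],[0,0,1.]]),np.array(d["D"])
def ray(d,uv):
    K,D=KD(d); R,_=cv2.Rodrigues(d["rvec"])
    n=cv2.undistortPoints(np.array(uv,float).reshape(-1,1,2),K,D).reshape(-1,2)
    v=np.c_[n,np.ones(len(n))]@R
    return -R.T@d["tvec"],v
def plane(d,uv,z):
    c,v=ray(d,uv); return c+v*((z-c[2])/v[:,2])[:,None]
def proj(d,P):
    K,D=KD(d); return cv2.projectPoints(np.array(P,float).reshape(-1,1,3),d["rvec"],d["tvec"],K,D)[0].reshape(-1,2)
def crop(im,x0,y0,x1,y1,s,name):
    cv2.imwrite("pics/"+name,cv2.resize(im[y0:y1,x0:x1],None,fx=s,fy=s,interpolation=cv2.INTER_CUBIC))
E
python3 - <<'E'
from h import *
t=vision.snapshot("top"); s=vision.snapshot("side")
im=t["image"]; 
for p in [(323,192),(270,200),(202,228),(204,213),(190,230),(152,232),(230,200)]: print(p,im[p[1],p[0]])
for p in [(280,300),(300,200),(275,230),(290,285)]: print('s',p,s["image"][p[1],p[0]])
crop(im,130,190,270,290,5.7,"wt.png"); crop(s["image"],220,270,350,375,6,"ws.png")
crop(im,235,120,415,250,4.4,"st.png")
E
```

```text
(323, 192) [126 127 134]
(270, 200) [37 37 37]
(202, 228) [72 81 83]
(204, 213) [144 156 158]
(190, 230) [142 153 150]
(152, 232) [142 157 155]
(230, 200) [141 153 150]
s (280, 300) [ 99 109 115]
s (300, 200) [126 131 138]
s (275, 230) [40 43 45]
s (290, 285) [150 161 160]
```

View pics/wt.png

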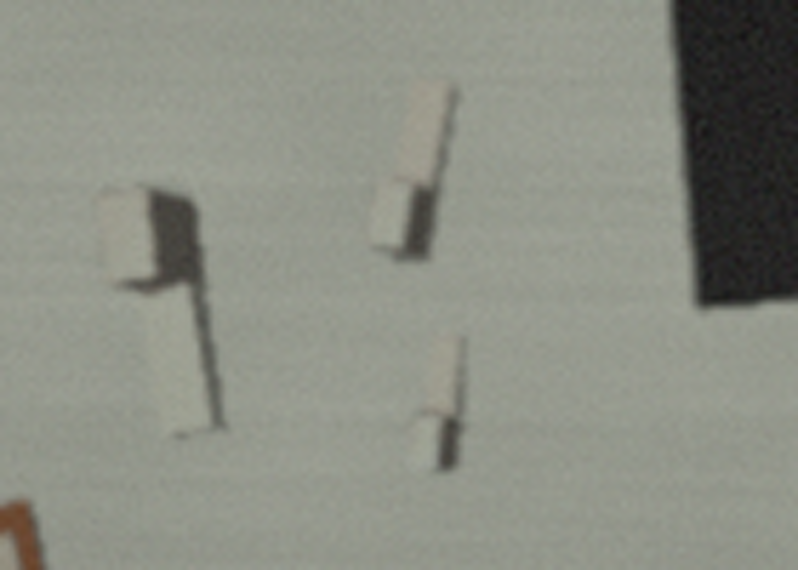

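View pics/ws.png

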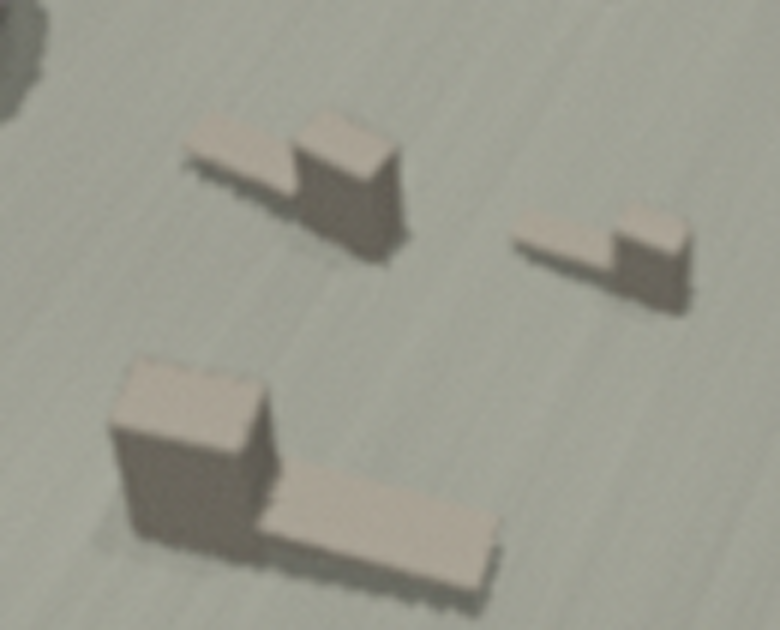

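View pics/st.png

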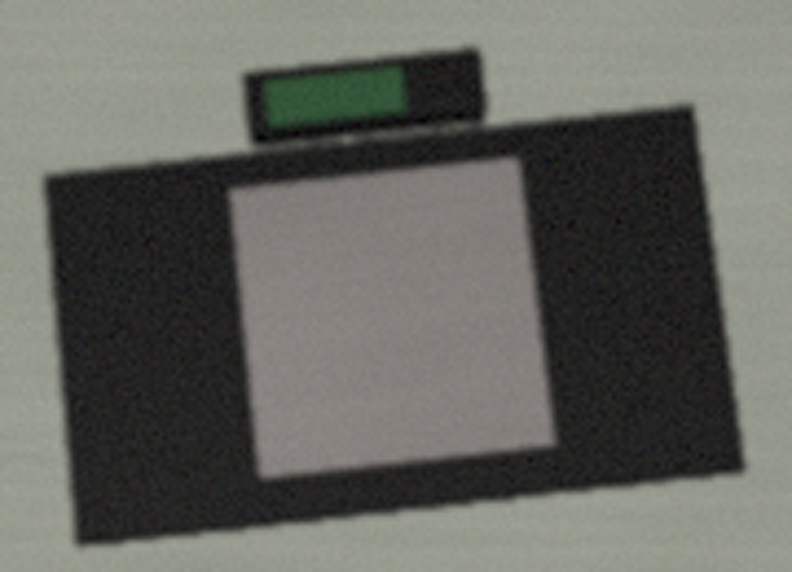

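```bash
python3 - <<'E'
from h import *
t=vision.snapshot("top"); s=vision.snapshot("side")
def quad(m):
    cs,_=cv2.findContours(m,cv2.RETR_EXTERNAL,cv2.CHAIN_APPROX_NONE)
    c=max(cs,key=cv2.contourArea); 
    return c
def fitquad(m):
    # corners from fitted lines of each side of contour
    c=quad(m)[:,0,:].astype(float)
    bx=cv2.boxPoints(cv2.minAreaRect(c.astype(np.float32)))
    L=[]
    for i in range(4):
        a,b=bx[i],bx[(i+1)%4]; u=(b-a)/np.linalg.norm(b-a); n=np.array([-u[1],u[0]])
        r=(c-a)@n; q=(c-a)@u; l=np.linalg.norm(b-a)
        sel=(abs(r)<4)&(q>.12*l)&(q<.88*l)
        f=cv2.fitLine(c[sel].astype(np.float32),cv2.DIST_HUBER,0,.01,.01).ravel(); L.append(f)
    out=[]
    for i in range(4):
        f,g=L[i-1],L[i]
        k=np.linalg.solve(np.c_[f[:2],-g[:2]],g[2:]-f[2:]); out.append(f[2:]+k[0]*f[:2])
    return np.array(out)
im=t["image"]; g=cv2.cvtColor(cv2.GaussianBlur(im,(3,3),0),cv2.COLOR_BGR2GRAY)
roi=np.zeros_like(g); cv2.fillPoly(roi,[np.array([[255,165],[385,150],[395,225],[260,238]])],255)
pm=((g>82).astype(np.uint8)*255)&roi
q=fitquad(pm); P=plane(t,q,30); print("pan px",q.round(1),"\n",P.round(1),P.mean(0).round(1),[np.linalg.norm(P[i]-P[i-1]).round(1) for i in range(4)])
roi=np.zeros_like(g); cv2.fillPoly(roi,[np.array([[235,153],[405,135],[415,235],[240,255]])],255)
bm=((g<95).astype(np.uint8)*255)&roi
bm=cv2.morphologyEx(bm|pm,cv2.MORPH_CLOSE,np.ones((5,5)))
q=fitquad(bm); B=plane(t,q,10); print("base px",q.round(1),"\n",B.round(1),B.mean(0).round(1),[np.linalg.norm(B[i]-B[i-1]).round(1) for i in range(4)])
for nm,X in(("pan",P),("base",B)):
    for i in range(4):
        e=X[i]-X[i-1]; print(nm,np.degrees(np.arctan2(e[1],e[0])).round(2))
# side pan
sim=s["image"]; g=cv2.cvtColor(cv2.GaussianBlur(sim,(3,3),0),cv2.COLOR_BGR2GRAY)
roi=np.zeros_like(g); cv2.fillPoly(roi,[np.array([[255,215],[280,172],[350,182],[328,232]])],255)
q=quad((((g>85)*255).astype(np.uint8))&roi)
a=cv2.approxPolyDP(q,4,True)[:,0]; print("side pan",a.tolist(),plane(s,a,30).round(1))
w=np.array([(383,180),(413,182),(402,248),(372,246)])/5.7+[130,190]
print("wt",plane(t,w,50).round(1))
w=np.array([(325,112),(400,150),(370,182),(295,148)])/6+[220,270]
W=plane(s,w,50);print("ws",W.round(1),[np.linalg.norm(W[i]-W[i-1]).round(1) for i in range(4)])
w=np.array([(183,150),(212,115)])/6+[220,270]; print("nose s z13",plane(s,w,13).round(1))
w=np.array([(415,82),(455,86)])/5.7+[130,190]; print("nose t z13",plane(t,w,13).round(1))
# other wedges as if 50 high
E
```

```text
pan px [[287.3 163.1]
 [352.  155.9]
 [360.4 220.5]
 [293.8 227.9]] 
 [[655.  125.8  30. ]
 [677.9 -60.9  30. ]
 [490.6 -84.2  30. ]
 [467.9 103.5  30. ]] [572.8  21.   30. ] [np.float64(188.4), np.float64(188.1), np.float64(188.8), np.float64(189.1)]
base px [[244.4 152.2]
 [390.7 136.6]
 [403.7 226.6]
 [252.3 243.5]] 
 [[ 691.6  254.5   10. ]
 [ 743.2 -177.5   10. ]
 [ 476.3 -210.4   10. ]
 [ 423.9  222.3   10. ]] [583.8  22.2  10. ] [np.float64(269.7), np.float64(435.1), np.float64(269.0), np.float64(435.9)]
pan 6.81
pan -82.99
pan -172.88
pan 96.91
base 6.87
base -83.19
base -172.97
base 96.91
side pan [[261, 211], [326, 226], [343, 188], [284, 178]] [[658.1 121.4  30. ]
 [467.9 107.3  30. ]
 [491.1 -76.1  30. ]
 [679.6 -53.   30. ]]
wt [[481.1 371.6  50. ]
 [480.3 356.8  50. ]
 [448.1 360.6  50. ]
 [448.9 375.3  50. ]]
ws [[477.7 364.5  50. ]
 [445.3 368.7  50. ]
 [448.2 385.4  50. ]
 [479.2 383.1  50. ]] [np.float64(18.7), np.float64(32.6), np.float64(16.9), np.float64(31.1)]
nose s z13 [[534.8 375.4  13. ]
 [533.9 356.5  13. ]]
nose t z13 [[534.7 368.7  13. ]
 [532.9 348.2  13. ]]
```

```bash
cat >> h.py <<'E'
from scipy.spatial.transform import Rotation as Ro
def rot(s): return Ro.from_euler('xyz',s["tool_rot"]).as_matrix()
C=np.array([573.5,21.5,0]); YAW=0.1205
EX=np.array([np.cos(YAW),np.sin(YAW),0]); EY=np.array([-EX[1],EX[0],0])
def corner(i): a,b=[(-75,75),(-75,-75),(75,75),(75,-75)][i]; return C+a*EX+b*EY
def go(target,yaxis=None,s=None):
    """shift in tool axes (cm) to target (world mm), plus turn about tool x to bring tool y to yaxis angle (mod pi), and tilt error"""
    s=s or status.sense(); R=rot(s)
    d=R.T@(np.array(target,float)-s["position"])/10
    out="shift cm x %.2f y %.2f z %.2f"%tuple(d)
    yy=np.arctan2(R[1,1],R[0,1]); out+=" | tool-y angle %.3f"%yy
    if yaxis is not None:
        e=(yaxis-yy+np.pi/2)%np.pi-np.pi/2; out+=" need world yaw %.3f => ax %.3f"%(e,-e)
    out+=" | tilt x-axis %s"%np.round(R[:,0],4)
    print(out)
E
python3 - <<'E'
from h import *
s=status.sense(); print(rot(s).round(3))
for i in range(4): print(i,corner(i).round(1))
t=vision.snapshot("top")
for n,p,z in (("bottle",(470,240),100),("jar",(465,150),85),("bowl",(203,155),50)): print(n,plane(t,[p],z).round())
go([508,-61.5,150],YAW+np.pi/2)
t0=status.sense()["ft_force"]; print(t0)
E
```

```text
[[-0.     0.409 -0.912]
 [ 0.001 -0.912 -0.409]
 [-1.    -0.001 -0.   ]]
0 [490.   86.9   0. ]
1 [508.1 -62.    0. ]
2 [638.9 105.    0. ]
3 [657.  -43.9   0. ]
bottle [[ 434. -368.  100.]]
jar [[ 684. -371.   85.]]
bowl [[672. 365.  50.]]
shift cm x 2.67 y -38.57 z -43.84 | tool-y angle -1.149 need world yaw -0.301 => ax 0.301 | tilt x-axis [-2.e-04  4.e-04 -1.e+00]
[-0.21191182  0.06065597 -0.44068833]
```

```bash
python3 -m creep '[{"y":-2.6,"z":-2.9,"grip":-1},{"y":-2.6,"z":-2.9},{"y":-2.6,"z":-2.9},{"y":-2.6,"z":-2.9},{"y":-2.6,"z":-2.9},{"y":-2.6,"z":-2.9},{"y":-2.6,"z":-2.9},{"y":-2.6,"z":-2.9},{"y":-2.6,"z":-2.9},{"y":-2.6,"z":-2.9}]' 20; python3 -c "
from h import *
go([508,-62,60],YAW+np.pi/2); print(status.sense()['joints'].round(3))"
```

```text
shift cm x 11.67 y -38.52 z -43.81 | tool-y angle -1.149 need world yaw -0.301 => ax 0.301 | tilt x-axis [-2.e-04  4.e-04 -1.e+00]
[-1.232  0.124  1.651 -0.     1.367 -0.083]invalid input
```

```bash
python3 -m creep '[{"x":0,"y":-2.6,"z":-2.9,"ax":0,"ay":0,"az":0,"grip":-1}]' 20
```

```text
t: 0.43
position: [279.8, -560.8, 176.2]
tool_rot: [0.576, 1.569, -2.149]
ft_force: [0.4, 0.8, 1.0]
width: 92.3
```

```bash
python3 -m creep '[{"y":-2.6,"z":-2.9,"ax":0.03,"grip":-1},{"y":-2.6,"z":-2.9,"grip":-1},{"y":-2.6,"z":-2.9,"grip":-1},{"y":-2.6,"z":-2.9,"grip":-1},{"y":-2.6,"z":-2.9,"grip":-1},{"y":-2.6,"z":-2.9,"grip":-1},{"y":-2.6,"z":-2.9,"grip":-1},{"y":-2.6,"z":-2.9,"grip":-1},{"y":-2.6,"z":-2.9,"grip":-1}]' 20; python3 -c "
from h import *
go([508,-62,60],YAW+np.pi/2); print(status.sense()['joints'].round(3))"
```

```text
shift cm x 11.50 y -36.37 z -41.10 | tool-y angle -1.153 need world yaw -0.297 => ax 0.297 | tilt x-axis [-0.0012 -0.0018 -1.    ]
[-1.193  0.073  1.706 -0.002  1.361 -0.039]invalid input
```

```bash
python3 -m creep '[{"x":0,"y":-2.6,"z":-2.9,"ax":0.03,"ay":0,"az":0,"grip":-1},{"x":0,"y":-2.6,"z":-2.9,"ax":0.03,"ay":0,"az":0,"grip":-1},{"x":0,"y":-2.6,"z":-2.9,"ax":0.03,"ay":0,"az":0,"grip":-1},{"x":0,"y":-2.6,"z":-2.9,"ax":0.03,"ay":0,"az":0,"grip":-1},{"x":0,"y":-2.6,"z":-2.9,"ax":0.03,"ay":0,"az":0,"grip":-1},{"x":0,"y":-2.6,"z":-2.9,"ax":0.03,"ay":0,"az":0,"grip":-1},{"x":0,"y":-2.6,"z":-2.9,"ax":0.03,"ay":0,"az":0,"grip":-1},{"x":0,"y":-2.6,"z":-2.9,"ax":0.03,"ay":0,"az":0,"grip":-1},{"x":0,"y":-2.6,"z":-2.9,"ax":0.03,"ay":0,"az":0,"grip":-1}]' 20; python3 -c "
from h import *
go([508,-62,60],YAW+np.pi/2); print(status.sense()['joints'].round(3))"
```

```text
t: 1.18
position: [461.7, -255.6, 177.2]
tool_rot: [2.357, 1.57, -0.635]
ft_force: [0.1, -0.4, -0.3]
width: 33.6
shift cm x 11.72 y -18.45 z -7.47 | tool-y angle -1.421 need world yaw -0.030 => ax 0.030 | tilt x-axis [ 7.e-04 -5.e-04 -1.e+00]
[-0.607 -0.15   1.921 -0.     1.37   0.813]
```

```bash
python3 -m creep '[{"x":0,"y":-3.5,"z":-1.4,"ax":0.03,"ay":0,"az":0,"grip":-1},{"x":0,"y":-3.5,"z":-1.4,"ax":0,"ay":0,"az":0,"grip":-1},{"x":1,"y":-3.5,"z":-1.4,"ax":0,"ay":0,"az":0,"grip":-1},{"x":2,"y":-3.3,"z":-1.4,"ax":0,"ay":0,"az":0,"grip":-1},{"x":3,"y":-2,"z":-1,"ax":0,"ay":0,"az":0,"grip":-1},{"x":3,"y":-1,"z":-0.5,"ax":0,"ay":0,"az":0,"grip":-1},{"x":2,"y":0,"z":0,"ax":0,"ay":0,"az":0,"grip":-1},{"x":0,"y":0,"z":0,"ax":0,"ay":0,"az":0,"grip":-1}]' 20; python3 -c "
from h import *
go([508,-62,32],YAW+np.pi/2); print(status.sense()['joints'].round(3))"
```

```text
t: 1.85
position: [506.0, -79.7, 61.6]
tool_rot: [-0.378, 1.561, 2.887]
ft_force: [-0.0, 0.0, -1.1]
width: 0.8
shift cm x 2.96 y -1.72 z -0.44 | tool-y angle -1.447 need world yaw -0.003 => ax 0.003 | tilt x-axis [-0.0094  0.0024 -1.    ]
[-0.261 -0.073  2.053 -0.     1.171  1.186]
```

```bash
python3 -m creep '[{"x":1,"y":-0.9,"z":-0.2,"ax":0,"ay":0,"az":0,"grip":-1},{"x":0.5,"y":-0.8,"z":-0.2,"ax":0,"ay":0,"az":0,"grip":-1},{"x":0.5,"y":0,"z":0,"ax":0,"ay":0,"az":0,"grip":-1},{"x":0,"y":0,"z":0,"ax":0,"ay":0,"az":0,"grip":-1},{"x":0,"y":0,"z":0,"ax":0,"ay":0,"az":0,"grip":-1}]' 20; python3 -c "
from h import *
go([508,-62,32],YAW+np.pi/2); print(status.sense()['ft_force'])"
```

```text
t: 2.27
position: [512.4, -64.6, 47.6]
tool_rot: [2.689, 1.57, -0.331]
ft_force: [-0.6, 0.1, 0.1]
width: 0.7
shift cm x 1.56 y -0.31 z 0.41 | tool-y angle -1.449 need world yaw -0.001 => ax 0.001 | tilt x-axis [ 1.2e-03 -4.0e-04 -1.0e+00]
[-0.64059265  0.11624075  0.11609881]
```

```bash
python3 -m creep '[{"x":0.6,"y":-0.3,"z":0.4,"ax":0,"ay":0,"az":0,"grip":-1},{"x":0.6,"y":0,"z":0,"ax":0,"ay":0,"az":0,"grip":-1},{"x":0,"y":0,"z":0,"ax":0,"ay":0,"az":0,"grip":-1},{"x":0,"y":0,"z":0,"ax":0,"ay":0,"az":0,"grip":-1}]' 20;  python3 -m creep '[{"x":0.1,"y":0,"z":0,"ax":0,"ay":0,"az":0,"grip":-1},{"x":0.1,"y":0,"z":0,"ax":0,"ay":0,"az":0,"grip":-1},{"x":0,"y":0,"z":0,"ax":0,"ay":0,"az":0,"grip":-1}]' 20; 
```

```text
t: 2.6
position: [507.0, -61.9, 34.3]
tool_rot: [-0.318, 1.57, 2.946]
ft_force: [-0.4, 0.3, -0.2]
width: 0.6
t: 2.85
position: [507.6, -61.9, 32.8]
tool_rot: [0.227, 1.571, -2.792]
ft_force: [1.2, 0.3, 0.6]
width: 0.5
```

```bash
for i in 1 2; do python3 -m creep '[{"x":0.1,"y":0,"z":0,"ax":0,"ay":0,"az":0,"grip":-1},{"x":0,"y":0,"z":0,"ax":0,"ay":0,"az":0,"grip":-1}]' | grep -E "pos|force";done
```

```text
position: [507.5, -61.8, 31.8]
ft_force: [0.1, -1.1, 0.6]
position: [507.5, -61.8, 30.7]
ft_force: [-0.6, -0.5, -0.1]
```

```bash
python3 -m creep '[{"x":0.1,"y":0,"z":0,"ax":0,"ay":0,"az":0,"grip":-1},{"x":0,"y":0,"z":0,"ax":0,"ay":0,"az":0,"grip":-1}]' | grep -E "pos|force"; python3 -m creep '[{"x":0.03,"y":0,"z":0,"ax":0,"ay":0,"az":0,"grip":-1},{"x":0,"y":0,"z":0,"ax":0,"ay":0,"az":0,"grip":-1}]' | grep -E "pos|force"
```

```text
position: [507.4, -61.8, 29.7]
ft_force: [1.6, 0.5, 0.4]
position: [507.5, -61.8, 29.5]
ft_force: [-0.4, -0.2, 0.3]
```

```bash
for i in 1 2; do python3 -m creep '[{"x":0.05,"y":0,"z":0,"ax":0,"ay":0,"az":0,"grip":-1},{"x":0,"y":0,"z":0,"ax":0,"ay":0,"az":0,"grip":-1}]' | grep -E "pos|force"; done
```

```text
position: [507.5, -61.8, 29.0]
ft_force: [0.2, 0.3, -0.5]
position: [507.5, -61.8, 28.5]
ft_force: [-0.2, 0.2, -0.3]
```

```bash
for i in 1 2; do python3 -m creep '[{"x":0.05,"y":0,"z":0,"ax":0,"ay":0,"az":0,"grip":-1},{"x":0,"y":0,"z":0,"ax":0,"ay":0,"az":0,"grip":-1}]' | grep -E "pos|force"; done
```

```text
position: [507.5, -61.8, 28.0]
ft_force: [-0.6, 0.4, -0.6]
position: [507.5, -61.8, 27.5]
ft_force: [-0.1, -0.2, 0.1]
```

```bash
python3 - <<'E'
from h import *
s=vision.snapshot("side"); t=vision.snapshot("top")
crop(s["image"],240,100,380,240,5,"p1s.png"); crop(t["image"],235,120,415,250,4.4,"p1t.png")
print(proj(s,[[507,-62,28]]),proj(t,[[507,-62,28]]))
E
```

```text
[[336.31323035 189.76576171]] [[352.45632968 214.75620027]]
```

View pics/p1s.png

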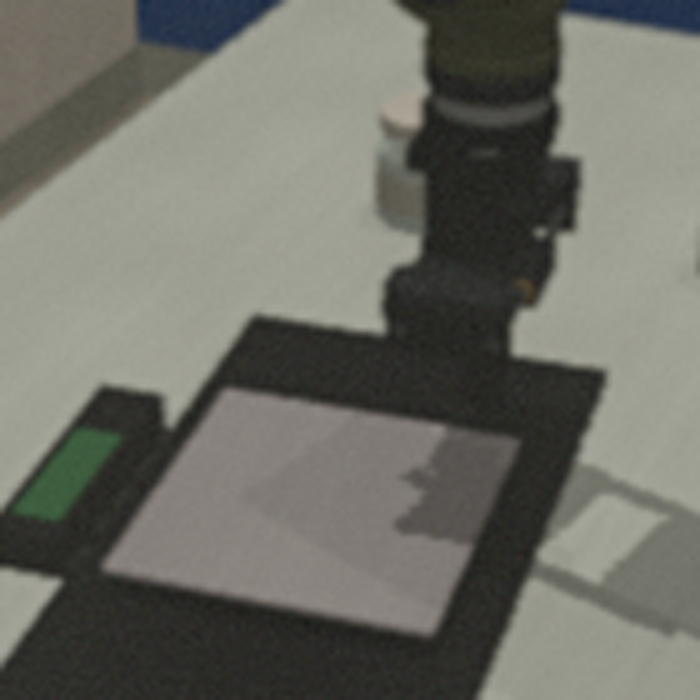

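```bash
python3 - <<'E'
from h import *
s=vision.snapshot("side");t=vision.snapshot("top")
im=s["image"].copy(); 
for z in (28,60,105,150): print(z,((proj(s,[[507.5,-61.8,z]])-[240,100])*5).round(),((proj(t,[[507.5,-61.8,z]])-[235,120])*4.4).round())
c=cv2.resize(np.clip(im[100:240,240:380].astype(float)*3,0,255).astype(np.uint8),None,fx=5,fy=5,interpolation=cv2.INTER_CUBIC)
cv2.imwrite("pics/p2s.png",c)
c=cv2.resize(np.clip(t["image"][120:250,235:415].astype(float)*2,0,255).astype(np.uint8),None,fx=4.4,fy=4.4,interpolation=cv2.INTER_CUBIC)
cv2.imwrite("pics/p2t.png",c)
print(status.sense())
E
```

```text
28 [[481. 449.]] [[516. 416.]]
60 [[482. 404.]] [[520. 410.]]
105 [[484. 339.]] [[526. 401.]]
150 [[486. 270.]] [[533. 392.]]
{'t': 4.3833, 'joints': array([-2.26262078e-01, -3.88901277e-02,  2.08395495e+00, -8.77658627e-06,
        1.09651411e+00,  1.22273664e+00]), 'qd': array([-0.00097724, -0.00209939, -0.00123542,  0.00048502, -0.00068448,
       -0.00022765]), 'tau': array([-9.04418880e-05, -3.03019702e+01, -3.21018255e+01,  5.49557037e-02,
       -6.45533181e-02,  1.37936681e-05]), 'position': array([507.54538535, -61.83969173,  27.57645231]), 'tool_rot': array([ 2.27640637,  1.57078053, -0.74338467]), 'ft_force': array([ 0.26672649,  0.3565792 , -0.29261577]), 'torque': array([0.04096525, 0.01561231, 0.00778343]), 'width': 0.6978185052702802}
```

View pics/p2s.png

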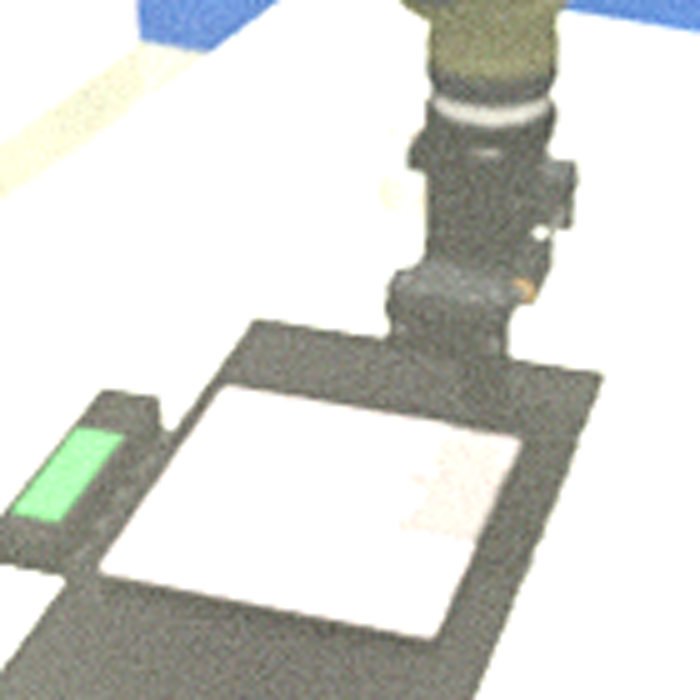

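View pics/p2t.png

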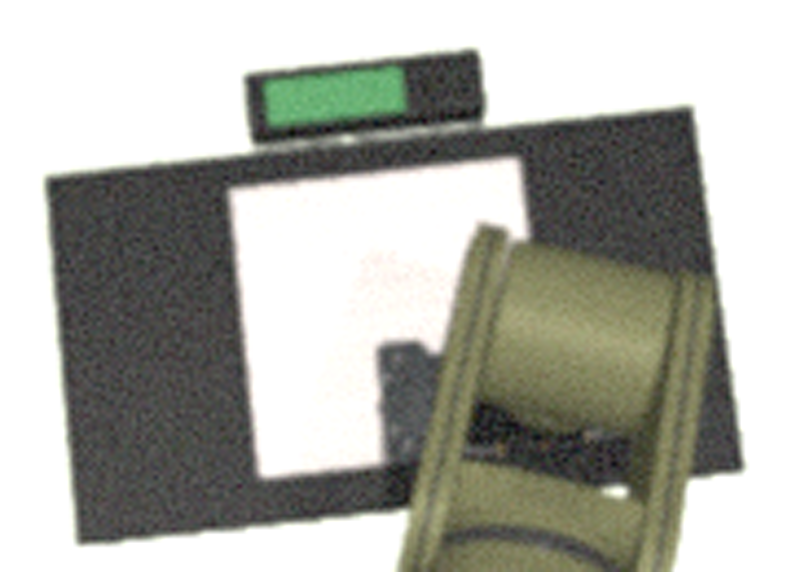

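```bash
python3 - <<'E'
from h import *
s=vision.snapshot("side");t=vision.snapshot("top")
print(ray(s,[[0,0]])[0],ray(t,[[0,0]])[0])
T=np.array([507.5,-61.8,27.6])
def b(dx,dy,z): return ((proj(s,[T+[dx,dy,z]])-[240,100])*5).round()[0]
for dy in(-90,0,90):
  for dx in (-37,37): print(dy,dx,b(dx,dy,78),b(dx,dy,140))
print(b(0,-12,0),b(0,12,0),b(0,-12,78))
s2=s["image"][:, :]; cv2.imwrite("pics/s3.png",cv2.convertScaleAbs(s2,alpha=1.8))
E
```

```text
[167.48288302 821.59529063 681.59437772] [ 366.82808362   29.85470295 1222.56387199]
-90 -37 [596. 280.] [603. 187.]
-90 37 [483. 255.] [485. 164.]
0 -37 [544. 352.] [549. 256.]
0 37 [425. 324.] [426. 230.]
90 -37 [485. 433.] [488. 333.]
90 37 [360. 402.] [358. 304.]
[488. 439.] [473. 460.] [492. 328.]
```

View pics/s3.png

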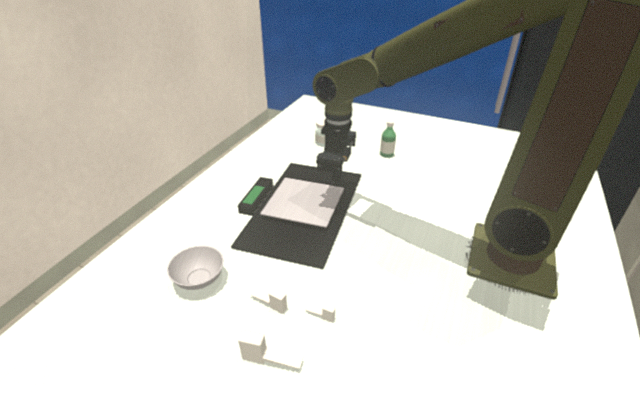

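```bash
python3 - <<'E'
from h import *
s=vision.snapshot("side");t=vision.snapshot("top")
print(proj(s,[[0,0,0]]),proj(t,[[0,0,0]]))
def tri(a,b):
    c1,v1=ray(s,[a]);c2,v2=ray(t,[b]);v1=v1[0];v2=v2[0]
    k=np.linalg.lstsq(np.c_[v1,-v2],c2-c1,rcond=None)[0]
    p,q=c1+k[0]*v1,c2+k[1]*v2; return ((p+q)/2).round(1),np.linalg.norm(p-q).round(1)
S=lambda x,y:(240+x/5,100+y/5); T=lambda x,y:(235+x/4.4,120+y/4.4)
print("body far-left top",tri(S(390,275),T(380,345)))
print("body near-left",tri(S(510,295),T(388,465)))
print("body far-left bottom",tri(S(392,335),T(380,345)))
E
```

```text
[[512.14879832 257.99009467]] [[329.21896316 399.3005364 ]]
body far-left top (array([527.4,  26.8, 188.2]), np.float64(1.4))
body near-left (array([461.1,  22.1, 189.2]), np.float64(1.1))
body far-left bottom (array([530.2,  25.7, 151.2]), np.float64(7.6))
```

```bash
python3 - <<'E'
from h import *
ims=[vision.snapshot("side")["image"].astype(float) for _ in range(6)]
m=np.mean(ims,0)[120:220,280:380]
m=np.clip((m-20)*5,0,255).astype(np.uint8)
cv2.imwrite("pics/p4.png",cv2.resize(m,None,fx=6,fy=6,interpolation=cv2.INTER_CUBIC))
E
```

```text
(no output)
```

View pics/p4.png

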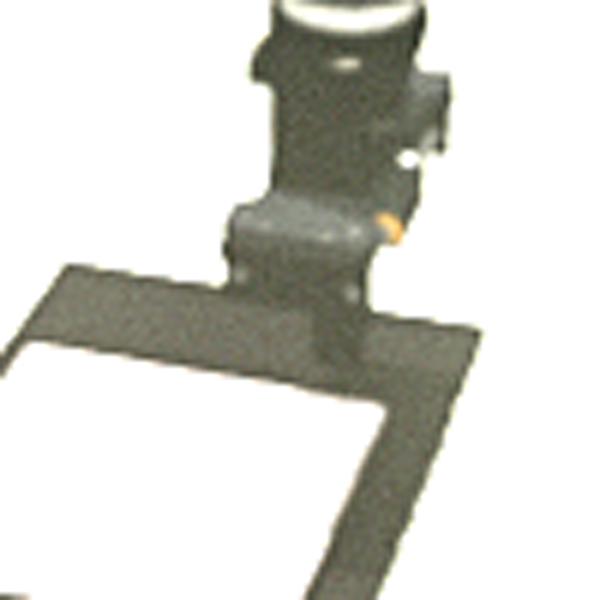

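```bash
python3 - <<'E'
from h import *
s=vision.snapshot("side")
c,v=ray(s,[(336.7,180.8),(333,180.8),(340,181)])
for y in (-50,-62,-74):
    print(y,(c+v*((y-c[1])/v[:,1])[:,None]).round(1).tolist())
E
```

```text
-50 [[502.0, -50.0, 68.6], [513.6, -50.0, 65.5], [491.8, -50.0, 70.7]]
-62 [[506.6, -62.0, 60.2], [518.3, -62.0, 57.1], [496.3, -62.0, 62.3]]
-74 [[511.2, -74.0, 51.8], [523.1, -74.0, 48.6], [500.7, -74.0, 53.8]]
```

```bash
python3 -m creep '[{"x":0.2,"y":0,"z":0,"ax":0,"ay":0,"az":0,"grip":-1},{"x":0.2,"y":0,"z":0,"ax":0,"ay":0,"az":0,"grip":-1},{"x":0.2,"y":0,"z":0,"ax":0,"ay":0,"az":0,"grip":-1}]' | grep -E "t:|pos|force";  python3 -m creep '[{"x":0.1,"y":0,"z":0,"ax":0,"ay":0,"az":0,"grip":-1},{"x":0,"y":0,"z":0,"ax":0,"ay":0,"az":0,"grip":-1}]' | grep -E "t:|pos|force"
```

```text
t: 5.18
position: [507.4, -61.8, 21.3]
tool_rot: [-0.375, 1.571, 2.889]
ft_force: [0.7, -0.6, 0.7]
t: 5.35
position: [507.2, -61.8, 20.0]
tool_rot: [-0.344, 1.57, 2.919]
ft_force: [-0.8, -0.0, -0.0]
```

```bash
python3 - <<'E'
from h import *
ims=[vision.snapshot("side")["image"].astype(float) for _ in range(3)]
m=np.mean(ims,0)[120:220,280:380]
m=np.clip((m-20)*5,0,255).astype(np.uint8)
cv2.imwrite("pics/p5.png",cv2.resize(m,None,fx=6,fy=6,interpolation=cv2.INTER_CUBIC))
E
```

```text
(no output)
```

View pics/p5.png

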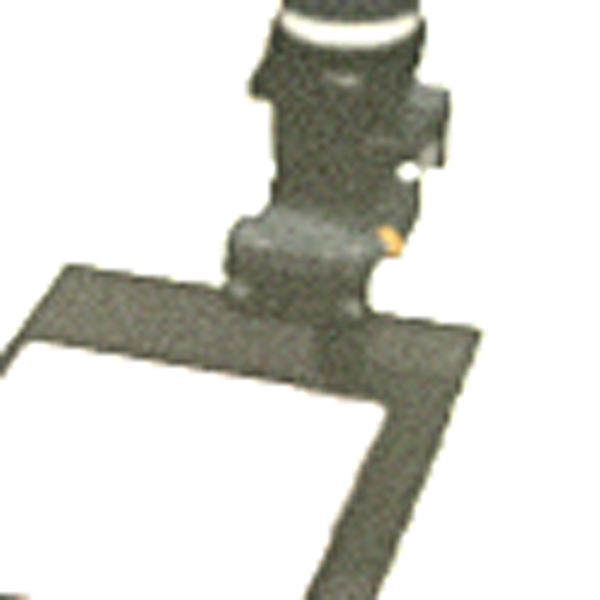

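```bash
python3 -m creep '[{"x":0.2,"y":0,"z":0,"ax":0,"ay":0,"az":0,"grip":-1},{"x":0.2,"y":0,"z":0,"ax":0,"ay":0,"az":0,"grip":-1},{"x":0.2,"y":0,"z":0,"ax":0,"ay":0,"az":0,"grip":-1},{"x":0.1,"y":0,"z":0,"ax":0,"ay":0,"az":0,"grip":-1}]' | grep -E "t:|pos|force";  python3 -m creep '[{"x":0.1,"y":0,"z":0,"ax":0,"ay":0,"az":0,"grip":-1},{"x":0.1,"y":0,"z":0,"ax":0,"ay":0,"az":0,"grip":-1},{"x":0.1,"y":0,"z":0,"ax":0,"ay":0,"az":0,"grip":-1},{"x":0,"y":0,"z":0,"ax":0,"ay":0,"az":0,"grip":-1}]' | grep -E "t:|pos|force"
python3 - <<'E'
from h import *
ims=[vision.snapshot("side")["image"].astype(float) for _ in range(2)]
m=np.mean(ims,0)[120:220,280:380]
m=np.clip((m-20)*3,0,255).astype(np.uint8)
cv2.imwrite("pics/p6.png",cv2.resize(m,None,fx=6,fy=6,interpolation=cv2.INTER_CUBIC))
E
```

```text
t: 5.83
position: [507.3, -61.8, 13.1]
tool_rot: [-0.343, 1.57, 2.921]
ft_force: [0.2, -0.2, -0.6]
t: 6.17
position: [507.4, -61.8, 10.3]
tool_rot: [-0.362, 1.57, 2.901]
ft_force: [0.4, 0.5, 0.3]
```

View pics/p6.png

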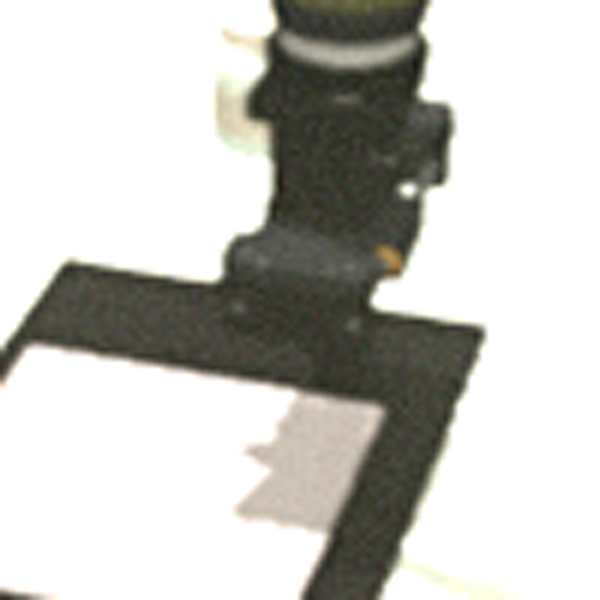

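```bash
python3 -m creep '[{"x":0.2,"y":0,"z":0,"ax":0,"ay":0,"az":0,"grip":-1},{"x":0.2,"y":0,"z":0,"ax":0,"ay":0,"az":0,"grip":-1},{"x":0.1,"y":0,"z":0,"ax":0,"ay":0,"az":0,"grip":-1},{"x":0,"y":0,"z":0,"ax":0,"ay":0,"az":0,"grip":-1}]' | grep -E "t:|pos|force"
python3 - <<'E'
from h import *
ims=[vision.snapshot("side")["image"].astype(float) for _ in range(2)]
m=np.mean(ims,0)[120:220,280:380]
m=np.clip((m-20)*3,0,255).astype(np.uint8)
cv2.imwrite("pics/p7.png",cv2.resize(m,None,fx=6,fy=6,interpolation=cv2.INTER_CUBIC))
E
```

```text
t: 6.6
position: [507.2, -61.7, 5.1]
tool_rot: [-0.371, 1.57, 2.892]
ft_force: [-0.4, -0.4, 0.2]
```

View pics/p7.png

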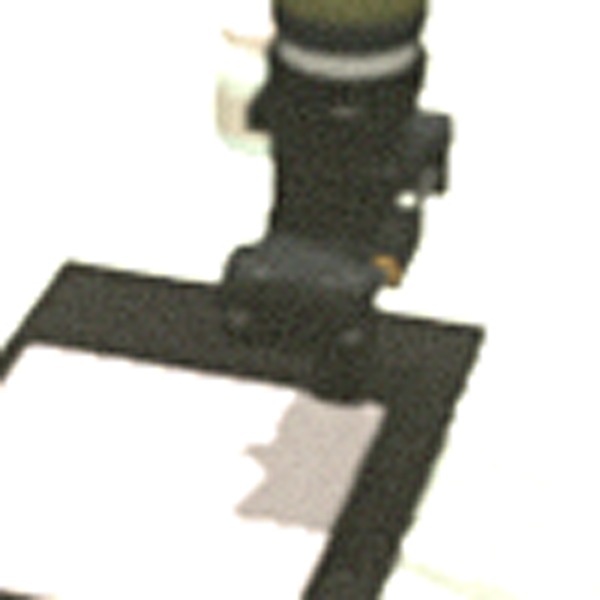

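```bash
for i in 1 2 3 4 5; do python3 -m creep '[{"x":0.1,"y":0,"z":0,"ax":0,"ay":0,"az":0,"grip":-1},{"x":0,"y":0,"z":0,"ax":0,"ay":0,"az":0,"grip":-1}]' | grep -E "pos|force" | tr '\n' ' ';echo; done
```

```text
position: [507.5, -61.8, 4.5] ft_force: [0.3, 0.1, 0.3] 
position: [507.4, -61.8, 3.4] ft_force: [0.0, 0.0, 0.1] 
position: [507.5, -61.8, 2.4] ft_force: [-0.7, 0.4, -0.3] 
position: [507.4, -61.8, 1.4] ft_force: [0.4, 0.3, 0.0] 
position: [507.5, -61.8, 0.4] ft_force: [0.2, -0.2, -1.6]
```

```bash
for i in 1 2 3 ; do python3 -m creep '[{"x":0.07,"y":0,"z":0,"ax":0,"ay":0,"az":0,"grip":-1},{"x":0,"y":0,"z":0,"ax":0,"ay":0,"az":0,"grip":-1}]' | grep -E "pos|force" | tr '\n' ' ';echo; done
python3 - <<'E'
from h import *
ims=[vision.snapshot("side")["image"].astype(float) for _ in range(2)]
m=np.mean(ims,0)[120:220,280:380]
m=np.clip((m-20)*3,0,255).astype(np.uint8)
cv2.imwrite("pics/p8.png",cv2.resize(m,None,fx=6,fy=6,interpolation=cv2.INTER_CUBIC))
E
```

```text
position: [507.4, -61.8, -0.3] ft_force: [-0.5, -0.3, -0.1] 
position: [507.4, -61.8, -1.0] ft_force: [0.2, -0.7, -0.0] 
position: [507.5, -61.8, -1.7] ft_force: [-0.2, -0.5, 0.6]
```

View pics/p8.png

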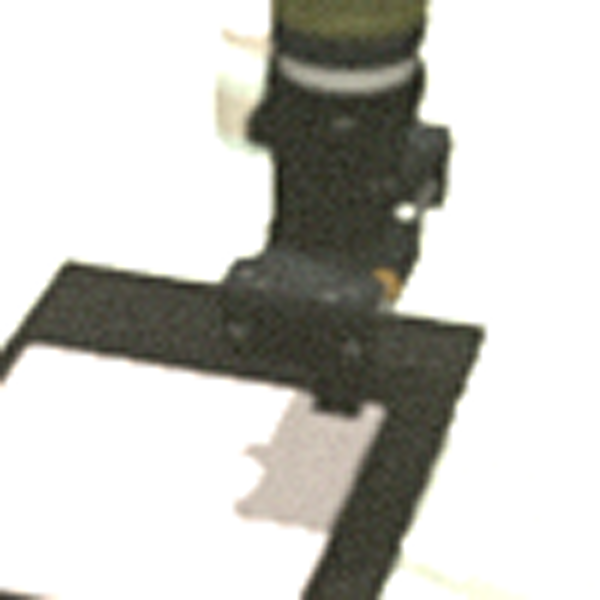

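```bash
for i in 1 2 3 4 ; do python3 -m creep '[{"x":0.07,"y":0,"z":0,"ax":0,"ay":0,"az":0,"grip":-1},{"x":0,"y":0,"z":0,"ax":0,"ay":0,"az":0,"grip":-1}]' | grep -E "pos|force" | tr '\n' ' ';echo; done

```

```text
position: [507.5, -61.8, -2.3] ft_force: [-0.6, 0.1, -0.4] 
position: [507.5, -61.8, -3.1] ft_force: [0.3, -0.5, -0.5] 
position: [507.5, -61.8, -3.8] ft_force: [-0.2, 0.0, -0.5] 
position: [507.5, -61.8, -4.5] ft_force: [0.0, -0.5, -0.3]
```

```bash
for i in 1 2 3 4 ; do python3 -m creep '[{"x":0.06,"y":0,"z":0,"ax":0,"ay":0,"az":0,"grip":-1},{"x":0,"y":0,"z":0,"ax":0,"ay":0,"az":0,"grip":-1}]' | grep -E "pos|force" | tr '\n' ' ';echo; done
python3 - <<'E'
from h import *
ims=[vision.snapshot("side")["image"].astype(float) for _ in range(2)]
m=np.mean(ims,0)[120:220,280:380]
m=np.clip((m-20)*3,0,255).astype(np.uint8)
cv2.imwrite("pics/p9.png",cv2.resize(m,None,fx=6,fy=6,interpolation=cv2.INTER_CUBIC))
E
```

```text
position: [507.4, -61.8, -5.1] ft_force: [0.8, 0.2, -0.3] 
position: [507.5, -61.8, -5.6] ft_force: [-0.3, 0.4, -0.1] 
position: [507.5, -61.8, -6.2] ft_force: [0.3, 0.7, 0.9] 
position: [507.5, -61.8, -6.8] ft_force: [0.2, -1.0, -0.4]
```

View pics/p9.png

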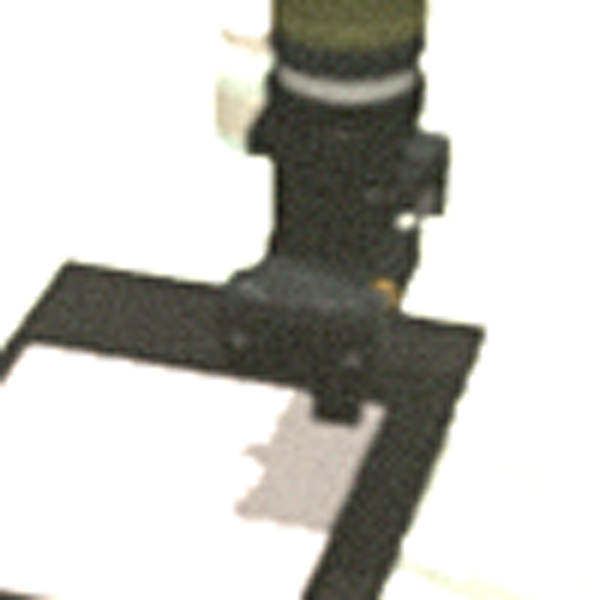

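```bash
for i in 1 2 3 4 5 6; do python3 -m creep '[{"x":0.05,"y":0,"z":0,"ax":0,"ay":0,"az":0,"grip":-1},{"x":0,"y":0,"z":0,"ax":0,"ay":0,"az":0,"grip":-1}]' | grep -E "t:|pos|force" |grep -v rot| tr '\n' ' ';echo; done

```

```text
t: 9.73 position: [507.5, -61.8, -7.3] ft_force: [-0.3, 0.6, 0.1] 
t: 9.9 position: [507.5, -61.8, -7.8] ft_force: [-0.5, -0.2, 0.5] 
t: 10.07 position: [507.5, -61.8, -8.0] ft_force: [-1.1, 0.1, 0.9] 
t: 10.23 position: [507.6, -61.8, -8.3] ft_force: [-3.0, 1.0, 4.4] 
t: 10.4 position: [507.6, -61.8, -8.4] ft_force: [-3.7, 0.5, 7.8] 
t: 10.57 position: [507.6, -61.9, -8.6] ft_force: [-4.1, 0.1, 8.6]
```

```bash
python3 -m creep '[{"x":-0.5,"y":0,"z":0,"ax":0,"ay":0,"az":0,"grip":-1},{"x":-0.6,"y":-1,"z":0,"ax":0,"ay":0,"az":0,"grip":-1},{"x":0,"y":-3.5,"z":0,"ax":0,"ay":0,"az":0,"grip":-1},{"x":0,"y":-3.5,"z":0,"ax":0,"ay":0,"az":0,"grip":-1},{"x":0,"y":-3.5,"z":0,"ax":0,"ay":0,"az":0,"grip":-1},{"x":0,"y":-2.5,"z":0,"ax":0,"ay":0,"az":0,"grip":-1},{"x":0,"y":-1,"z":0,"ax":0,"ay":0,"az":0,"grip":-1},{"x":0,"y":0,"z":0,"ax":0,"ay":0,"az":0,"grip":-1},{"x":0,"y":0,"z":0,"ax":0,"ay":0,"az":0,"grip":-1}]'; python3 -c "
from h import *
go([490,87,-6],YAW+np.pi/2)"
```

```text
t: 11.32
position: [489.3, 87.2, 1.3]
tool_rot: [2.04, 1.57, -0.978]
ft_force: [1.0, -0.5, 0.6]
width: -0.0
shift cm x 0.73 y 0.03 z -0.06 | tool-y angle -1.448 need world yaw -0.003 => ax 0.003 | tilt x-axis [ 3.e-04 -4.e-04 -1.e+00]
```

```bash
python3 -m creep '[{"x":0.3,"y":0,"z":0,"ax":0,"ay":0,"az":0,"grip":-1},{"x":0.3,"y":0,"z":0,"ax":0,"ay":0,"az":0,"grip":-1},{"x":0.1,"y":0,"z":0,"ax":0,"ay":0,"az":0,"grip":-1},{"x":0,"y":0,"z":0,"ax":0,"ay":0,"az":0,"grip":-1}]' | grep -E "t:|pos|force" |grep -v rot| tr '\n' ' ';for i in 1 2 3 4 ; do python3 -m creep '[{"x":0.05,"y":0,"z":0,"ax":0,"ay":0,"az":0,"grip":-1},{"x":0,"y":0,"z":0,"ax":0,"ay":0,"az":0,"grip":-1}]' | grep -E "t:|pos|force" |grep -v rot| tr '\n' ' ';echo; done

```

```text
t: 11.65 position: [488.9, 86.2, -6.4] ft_force: [-0.0, -0.5, -0.4] t: 11.82 position: [489.3, 86.7, -6.4] ft_force: [0.5, -0.3, 0.8] 
t: 11.98 position: [489.3, 87.0, -6.8] ft_force: [0.6, 0.1, -0.0] 
t: 12.15 position: [489.3, 87.1, -7.2] ft_force: [-0.3, 0.1, 0.5] 
t: 12.32 position: [489.3, 87.1, -7.8] ft_force: [-0.3, -0.8, 0.1]
```

```bash
for i in 1 2 3 4 ; do python3 -m creep '[{"x":0.05,"y":0,"z":0,"ax":0,"ay":0,"az":0,"grip":-1},{"x":0,"y":0,"z":0,"ax":0,"ay":0,"az":0,"grip":-1}]' | grep -E "t:|pos|force" |grep -v rot| tr '\n' ' ';echo; done

```

```text
t: 12.48 position: [489.3, 87.1, -8.3] ft_force: [-0.6, 0.2, 0.1] 
t: 12.65 position: [489.3, 87.1, -8.7] ft_force: [0.1, 0.5, 0.2] 
t: 12.82 position: [489.3, 87.1, -9.3] ft_force: [0.6, -0.1, 1.1] 
t: 12.98 position: [489.3, 87.1, -9.8] ft_force: [-0.2, 0.6, 1.9]
```

```bash
for i in 1 2 3 4 ; do python3 -m creep '[{"x":0.05,"y":0,"z":0,"ax":0,"ay":0,"az":0,"grip":-1},{"x":0,"y":0,"z":0,"ax":0,"ay":0,"az":0,"grip":-1}]' | grep -E "t:|pos|force" |grep -v rot| tr '\n' ' ';echo; done

```

```text
t: 13.15 position: [489.3, 87.1, -10.3] ft_force: [-0.7, 1.1, 0.8] 
t: 13.32 position: [489.3, 87.1, -10.8] ft_force: [-0.9, 0.8, 1.9] 
t: 13.48 position: [489.3, 87.1, -11.3] ft_force: [-1.0, 0.5, 0.8] 
t: 13.65 position: [489.3, 87.1, -11.8] ft_force: [-0.1, 0.2, 1.6]
```

```bash
for i in 1 2 3 4 5; do python3 -m creep '[{"x":0.06,"y":0,"z":0,"ax":0,"ay":0,"az":0,"grip":-1},{"x":0,"y":0,"z":0,"ax":0,"ay":0,"az":0,"grip":-1}]' | grep -E "t:|pos|force" |grep -v rot| tr '\n' ' ';echo; done

```

```text
t: 13.82 position: [489.4, 87.1, -12.1] ft_force: [-1.2, 1.5, 3.8] 
t: 13.98 position: [489.4, 87.1, -12.4] ft_force: [-3.2, 1.0, 6.8] 
t: 14.15 position: [489.4, 87.1, -12.6] ft_force: [-4.6, 0.7, 8.7] 
t: 14.32 position: [489.4, 87.1, -12.8] ft_force: [-5.5, 1.1, 10.8] 
t: 14.48 position: [489.4, 87.2, -13.0] ft_force: [-7.0, 1.0, 13.3]
```

```bash
python3 - <<'E'
from h import *
s=vision.snapshot("side"); t=vision.snapshot("top")
m=np.clip((s["image"][100:250,230:380].astype(float)-20)*2.5,0,255).astype(np.uint8)
cv2.imwrite("pics/d1.png",cv2.resize(m,None,fx=4,fy=4,interpolation=cv2.INTER_CUBIC))
E
```

```text
(no output)
```

View pics/d1.png

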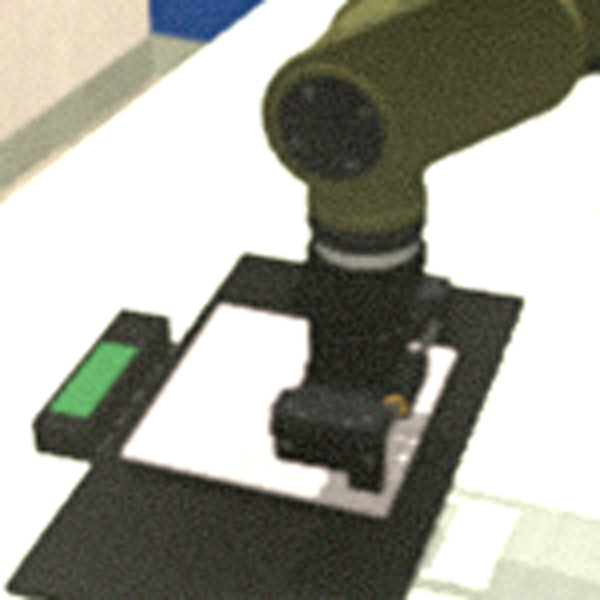

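```bash
python3 -m creep '[{"x":-1.0,"y":0,"z":0,"ax":0,"ay":0,"az":0,"grip":-1},{"x":-3,"y":0,"z":0,"ax":0,"ay":0,"az":0,"grip":-1},{"x":-3,"y":-1,"z":0,"ax":0,"ay":0,"az":0,"grip":-1}]'; python3 -c "
from h import *
go([464,371,60],-.115+np.pi/2)"
```

```text
t: 14.83
position: [486.5, 95.8, 54.4]
tool_rot: [0.204, 1.567, -2.817]
ft_force: [0.9, -0.2, 0.7]
width: 0.5
shift cm x -0.59 y -27.59 z -1.07 | tool-y angle -1.450 need world yaw -0.235 => ax 0.235 | tilt x-axis [-0.0038 -0.0013 -1.    ]
```

```bash
python3 -m creep '[{"x":0,"y":-3.9,"z":-0.15,"ax":0,"ay":0,"az":0,"grip":0.3},{"x":0,"y":-3.9,"z":-0.15,"ax":0,"ay":0,"az":0,"grip":0.3},{"x":0,"y":-3.9,"z":-0.15,"ax":0,"ay":0,"az":0,"grip":0.3},{"x":0,"y":-3.9,"z":-0.15,"ax":0,"ay":0,"az":0,"grip":0.3},{"x":0,"y":-3.9,"z":-0.15,"ax":0,"ay":0,"az":0,"grip":0.3},{"x":0,"y":-3.9,"z":-0.15,"ax":0,"ay":0,"az":0,"grip":0.3},{"x":0,"y":-3.9,"z":-0.15,"ax":0,"ay":0,"az":0,"grip":0.3},{"x":0,"y":0,"z":0,"ax":-0.12,"ay":0,"az":0,"grip":0.3},{"x":0,"y":0,"z":0,"ax":-0.12,"ay":0,"az":0,"grip":0.3},{"x":0,"y":0,"z":0,"ax":-0.12,"ay":0,"az":0,"grip":0.3}]'; python3 -m creep '[{"x":0,"y":0,"z":0,"ax":-0.12,"ay":0,"az":0,"grip":0.3},{"x":0,"y":0,"z":0,"ax":-0.12,"ay":0,"az":0,"grip":0.3},{"x":0,"y":0,"z":0,"ax":-0.12,"ay":0,"az":0,"grip":0.3},{"x":0,"y":0,"z":0,"ax":-0.12,"ay":0,"az":0,"grip":0.3},{"x":0,"y":0,"z":0,"ax":-0.12,"ay":0,"az":0,"grip":0.3},{"x":0,"y":0,"z":0,"ax":-0.12,"ay":0,"az":0,"grip":0.3},{"x":0,"y":0,"z":0,"ax":-0.12,"ay":0,"az":0,"grip":0.3},{"x":0,"y":0,"z":0,"ax":-0.12,"ay":0,"az":0,"grip":0.3},{"x":0,"y":0,"z":0,"ax":-0.12,"ay":0,"az":0,"grip":0.3},{"x":0,"y":0,"z":0,"ax":-0.12,"ay":0,"az":0,"grip":0.3}]'; python3 -m creep '[{"x":0,"y":0,"z":0,"ax":-0.12,"ay":0,"az":0,"grip":0.3},{"x":0,"y":0,"z":0,"ax":-0.12,"ay":0,"az":0,"grip":0.3},{"x":0,"y":0,"z":0,"ax":-0.12,"ay":0,"az":0,"grip":0.3},{"x":0,"y":0,"z":0,"ax":-0.12,"ay":0,"az":0,"grip":0.3},{"x":0,"y":0,"z":0,"ax":-0.12,"ay":0,"az":0,"grip":0.3},{"x":0,"y":0,"z":0,"ax":-0.12,"ay":0,"az":0,"grip":0.3},{"x":0,"y":0,"z":0,"ax":-0.12,"ay":0,"az":0,"grip":0.3},{"x":0,"y":0,"z":0,"ax":-0.12,"ay":0,"az":0,"grip":0.3},{"x":0,"y":0,"z":0,"ax":-0.12,"ay":0,"az":0,"grip":0.3},{"x":0,"y":0,"z":0,"ax":-0.12,"ay":0,"az":0,"grip":0.3}]';python3 - <<'E'
from h import *
go([464,371,60],-.115+np.pi/2); print(status.sense()['joints'].round(3))
s=vision.snapshot("side"); t=vision.snapshot("top")
cv2.imwrite("pics/g0t.png",cv2.convertScaleAbs(t["image"][150:300,120:320],alpha=1.5)); cv2.imwrite("pics/g0s.png",cv2.resize(cv2.convertScaleAbs(s["image"][180:380,190:390],alpha=1.5),None,fx=3,fy=3))
E
```

```text
t: 15.67
position: [465.0, 370.0, 54.9]
tool_rot: [1.2, 1.57, -1.452]
ft_force: [-0.3, -0.4, -0.8]
width: 59.8
t: 16.5
position: [465.4, 369.0, 55.0]
tool_rot: [0.371, 1.57, -1.083]
ft_force: [-0.5, 0.3, -0.1]
width: 61.5
t: 17.33
position: [465.4, 369.0, 55.0]
tool_rot: [-0.744, 1.57, -0.998]
ft_force: [0.1, 1.1, -0.1]
width: 61.9
shift cm x -0.50 y 0.16 z -0.19 | tool-y angle 1.317 need world yaw 0.139 => ax -0.139 | tilt x-axis [ 2.e-04 -4.e-04 -1.e+00]
[ 0.58   0.108  1.882 -0.     1.152 -0.737]
```

View pics/g0s.png

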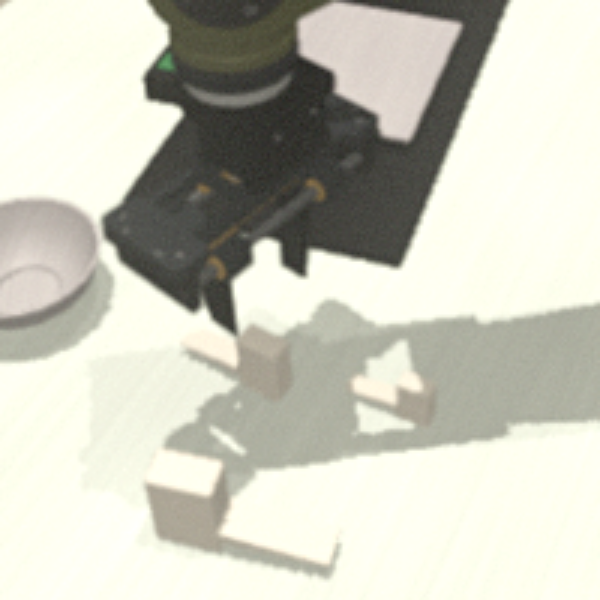

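```bash
python3 - <<'E'
from h import *
s=vision.snapshot("side");t=vision.snapshot("top")
st=status.sense();R=rot(st)
for dz in (0,38):
  for k in (-31,31,-43,43):
    P=st["position"]+R[:,1]*k+[0,0,dz]; print(dz,k,P.round(),((proj(s,[P])-[190,180])*3).round())
E
```

```text
0 -31 [457. 339.  55.] [[294. 305.]]
0 31 [473. 399.  55.] [[233. 359.]]
0 -43 [454. 328.  55.] [[305. 296.]]
0 43 [477. 411.  55.] [[220. 369.]]
38 -31 [457. 339.  93.] [[291. 269.]]
38 31 [473. 399.  93.] [[228. 322.]]
38 -43 [454. 328.  93.] [[303. 259.]]
38 43 [477. 411.  93.] [[215. 332.]]
```

View pics/g0t.png

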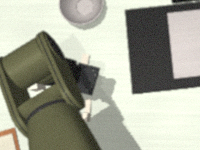

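```bash
python3 -m creep '[{"x":0,"y":0,"z":0,"ax":-0.07,"ay":0,"az":0,"grip":0.3},{"x":1,"y":0,"z":0,"ax":-0.064,"ay":0,"az":0,"grip":0.3},{"x":2,"y":0.2,"z":-0.15,"ax":0,"ay":0,"az":0,"grip":0.3},{"x":2,"y":0,"z":0,"ax":0,"ay":0,"az":0,"grip":0.3},{"x":1,"y":0,"z":0,"ax":0,"ay":0,"az":0,"grip":0.3},{"x":0,"y":0,"z":0,"ax":0,"ay":0,"az":0,"grip":0.3}]'; python3 - <<'E'
from h import *
go([464,371,-24],-.12+np.pi/2)
s=vision.snapshot("side")
cv2.imwrite("pics/g1s.png",cv2.resize(cv2.convertScaleAbs(s["image"][220:340,220:360],alpha=1.5),None,fx=5,fy=5))
E
```

```text
t: 18.03
position: [462.0, 369.9, -7.9]
tool_rot: [-2.412, 1.565, -2.54]
ft_force: [-0.2, -0.3, 0.1]
width: 61.9
shift cm x 1.61 y 0.14 z 0.20 | tool-y angle 1.444 need world yaw 0.007 => ax -0.007 | tilt x-axis [-0.0047 -0.0033 -1.    ]
```

View pics/g1s.png

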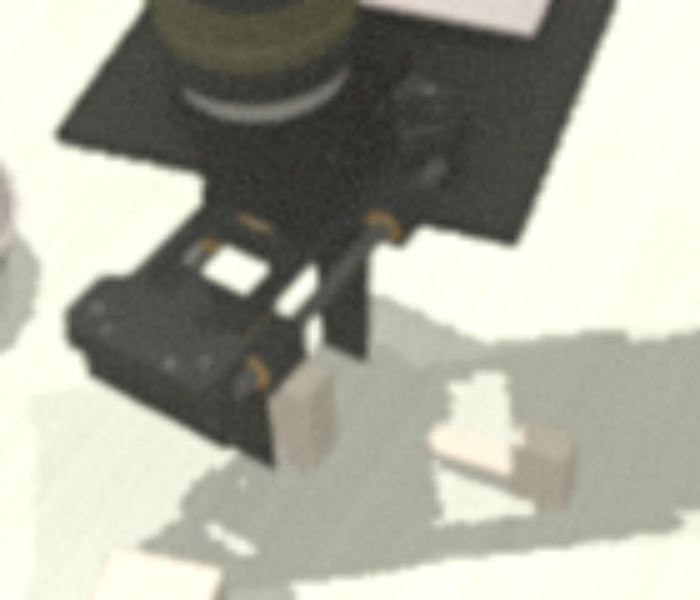

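```bash
python3 -m creep '[{"x":0.7,"y":0.1,"z":0.15,"ax":0,"ay":0,"az":0,"grip":0.3},{"x":0.5,"y":0,"z":0,"ax":0,"ay":0,"az":0,"grip":0.3},{"x":0.4,"y":0,"z":0,"ax":0,"ay":0,"az":0,"grip":0.3},{"x":0,"y":0,"z":0,"ax":0,"ay":0,"az":0,"grip":0.3},{"x":0,"y":0,"z":0,"ax":0,"ay":0,"az":0,"grip":0.3}]'; python3 - <<'E'
from h import *
go([464,371,-24],-.12+np.pi/2)
s=vision.snapshot("side")
cv2.imwrite("pics/g2s.png",cv2.resize(cv2.convertScaleAbs(s["image"][220:340,220:360],alpha=1.5),None,fx=5,fy=5))
E
```

```text
t: 18.5
position: [465.7, 372.2, -20.7]
tool_rot: [-2.342, 1.571, -2.468]
ft_force: [0.5, 0.0, 0.6]
width: 62.2
shift cm x 0.33 y -0.14 z -0.16 | tool-y angle 1.445 need world yaw 0.006 => ax -0.006 | tilt x-axis [-1.e-04 -0.e+00 -1.e+00]
```

View pics/g2s.png

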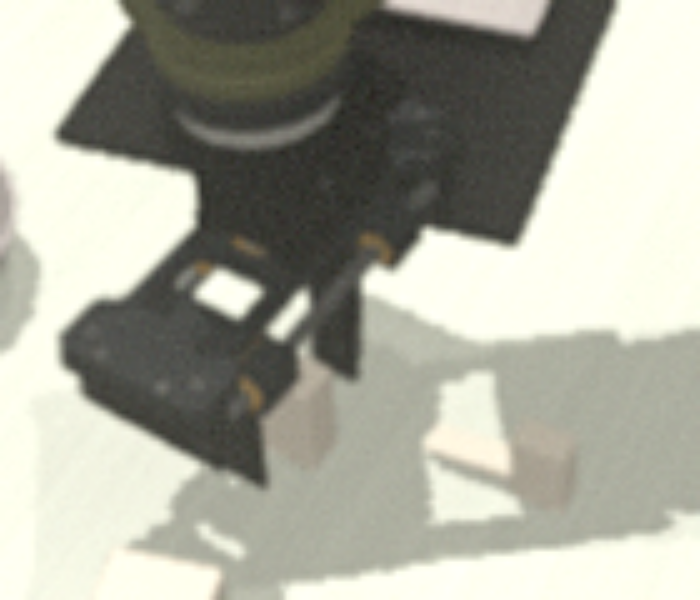

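```bash
python3 -m creep '[{"x":0.2,"y":0,"z":-0.15,"ax":0,"ay":0,"az":0,"grip":0.3},{"x":0,"y":0,"z":0,"ax":0,"ay":0,"az":0,"grip":-0.2},{"x":0,"y":0,"z":0,"ax":0,"ay":0,"az":0,"grip":-0.5},{"x":0,"y":0,"z":0,"ax":0,"ay":0,"az":0,"grip":-1},{"x":0,"y":0,"z":0,"ax":0,"ay":0,"az":0,"grip":-1},{"x":0,"y":0,"z":0,"ax":0,"ay":0,"az":0,"grip":-1}]' 20; python3 - <<'E'
from h import *
go([464,371,-24],-.12+np.pi/2)
s=vision.snapshot("side")
cv2.imwrite("pics/g3s.png",cv2.resize(cv2.convertScaleAbs(s["image"][220:340,220:360],alpha=1.5),None,fx=5,fy=5))
E
```

```text
t: 19.05
position: [464.3, 372.5, -22.6]
tool_rot: [0.689, 1.571, 0.564]
ft_force: [-0.2, -0.2, 0.7]
width: 33.9
shift cm x 0.14 y -0.15 z -0.01 | tool-y angle 1.445 need world yaw 0.006 => ax -0.006 | tilt x-axis [ 2.e-04  1.e-04 -1.e+00]
```

View pics/g3s.png

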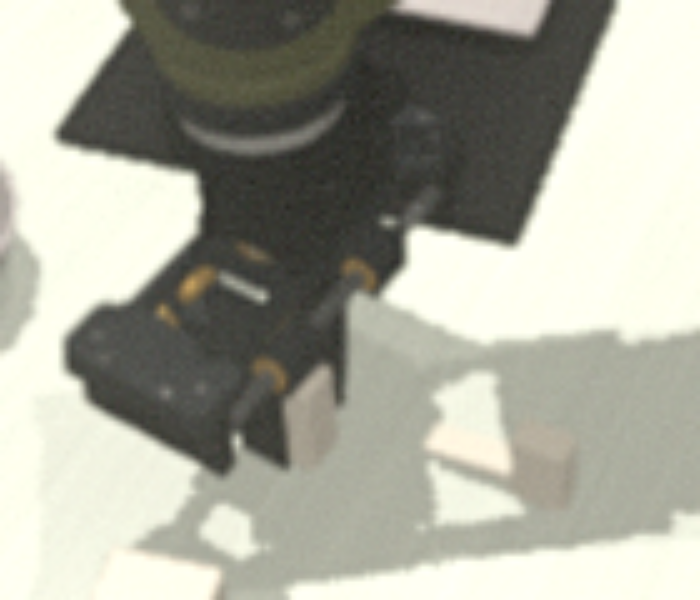

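```bash
python3 -m creep '[{"x":0,"y":0,"z":0,"ax":0,"ay":0,"az":0,"grip":-1},{"x":0,"y":0,"z":0,"ax":0,"ay":0,"az":0,"grip":-1},{"x":0,"y":0,"z":0,"ax":0,"ay":0,"az":0,"grip":-1}]' 20
```

```text
t: 19.35
position: [464.3, 372.4, -22.7]
tool_rot: [-1.086, 1.571, -1.212]
ft_force: [-0.1, -0.0, 0.7]
width: 19.9
```

```bash
python3 -m creep '[{"x":-0.5,"y":0,"z":0,"ax":0,"ay":0,"az":0,"grip":-1},{"x":-1.5,"y":0,"z":0,"ax":0,"ay":0,"az":0,"grip":-1},{"x":-2,"y":0,"z":0,"ax":0,"ay":0,"az":0,"grip":-1},{"x":-1.5,"y":0,"z":0,"ax":0,"ay":0,"az":0,"grip":-1},{"x":-0.5,"y":0,"z":0,"ax":0.04,"ay":0,"az":0,"grip":-1},{"x":0,"y":0,"z":0,"ax":0.08,"ay":0,"az":0,"grip":-1},{"x":0,"y":0,"z":0,"ax":0.1,"ay":0,"az":0,"grip":-1},{"x":0,"y":0,"z":0,"ax":0.1,"ay":0,"az":0,"grip":-1},{"x":0,"y":0,"z":0,"ax":0.1,"ay":0,"az":0,"grip":-1},{"x":0,"y":0,"z":0,"ax":0.1,"ay":0,"az":0,"grip":-1}]' 20;python3 -m creep '[{"x":0,"y":0,"z":0,"ax":0.1,"ay":0,"az":0,"grip":-1},{"x":0,"y":0,"z":0,"ax":0.1,"ay":0,"az":0,"grip":-1},{"x":0,"y":0,"z":0,"ax":0.1,"ay":0,"az":0,"grip":-1},{"x":0,"y":0,"z":0,"ax":0.1,"ay":0,"az":0,"grip":-1},{"x":0,"y":0,"z":0,"ax":0.1,"ay":0,"az":0,"grip":-1},{"x":0,"y":0,"z":0,"ax":0.1,"ay":0,"az":0,"grip":-1},{"x":0,"y":0,"z":0,"ax":0.1,"ay":0,"az":0,"grip":-1},{"x":0,"y":0,"z":0,"ax":0.1,"ay":0,"az":0,"grip":-1},{"x":0,"y":0,"z":0,"ax":0,"ay":0,"az":0,"grip":-1}]' 20; python3 - <<'E'
from h import *
go([476.6,198.1,37],YAW)
s=vision.snapshot("side");t=vision.snapshot("top")
cv2.imwrite("pics/g4s.png",cv2.resize(cv2.convertScaleAbs(s["image"][200:340,200:360],alpha=1.5),None,fx=4,fy=4))
cv2.imwrite("pics/g4t.png",cv2.resize(cv2.convertScaleAbs(t["image"][120:260,140:420],alpha=1.5),None,fx=2.8,fy=2.8))
E
```

```text
t: 20.18
position: [464.2, 372.4, 37.5]
tool_rot: [1.981, 1.571, 1.33]
ft_force: [-0.2, -0.0, -1.1]
width: 20.2
t: 20.93
position: [464.2, 372.4, 37.5]
tool_rot: [2.753, 1.571, 1.305]
ft_force: [0.6, 0.8, -0.1]
width: 19.8
shift cm x 0.05 y -0.92 z 17.45 | tool-y angle 0.123 need world yaw -0.003 => ax 0.003 | tilt x-axis [ 0.e+00  1.e-04 -1.e+00]
```

View pics/g4s.png

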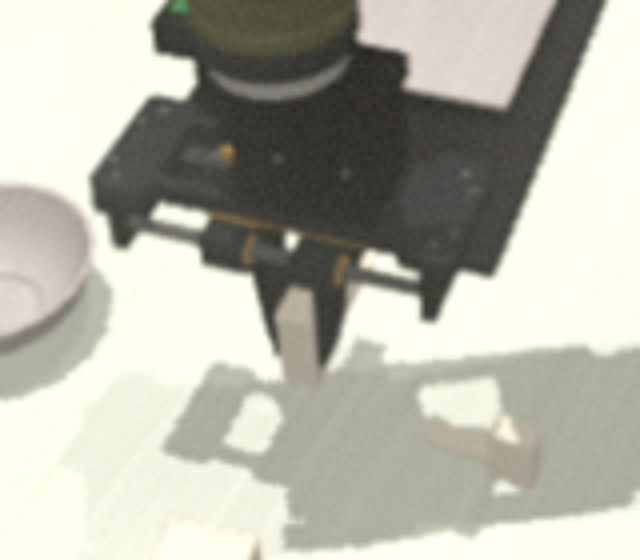

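View pics/g4t.png

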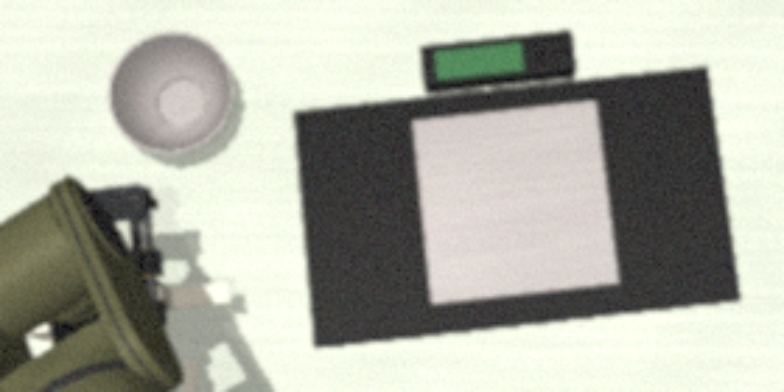

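```bash
cat >> h.py <<'E'
def fitquad(m,tol=4):
    cs,_=cv2.findContours(m,cv2.RETR_EXTERNAL,cv2.CHAIN_APPROX_NONE)
    c=max(cs,key=cv2.contourArea)[:,0,:].astype(float)
    bx=cv2.boxPoints(cv2.minAreaRect(c.astype(np.float32))); L=[]
    for i in range(4):
        a,b=bx[i],bx[(i+1)%4]; l=np.linalg.norm(b-a); u=(b-a)/l; n=np.array([-u[1],u[0]])
        r=(c-a)@n; q=(c-a)@u; sel=(abs(r)<tol)&(q>.12*l)&(q<.88*l)
        L.append(cv2.fitLine(c[sel].astype(np.float32),cv2.DIST_HUBER,0,.01,.01).ravel())
    o=[]
    for i in range(4):
        f,g=L[i-1],L[i]; k=np.linalg.solve(np.c_[f[:2],-g[:2]],g[2:]-f[2:]); o.append(f[2:]+k[0]*f[:2])
    return np.array(o)
def pan_top(t):
    g=cv2.cvtColor(cv2.GaussianBlur(t["image"],(3,3),0),cv2.COLOR_BGR2GRAY)
    roi=np.zeros_like(g); cv2.fillPoly(roi,[np.array([[255,165],[385,150],[395,225],[260,238]])],255)
    return plane(t,fitquad(((g>82).astype(np.uint8)*255)&roi),30)
E
python3 - <<'E'
from h import *
t=vision.snapshot("top")
P=pan_top(t); print(P.round(1).tolist(),P.mean(0).round(1))
print(plane(t,[(213.2,224.3)],73).round(1))
im=cv2.resize(cv2.convertScaleAbs(t["image"][200:250,185:245],alpha=1.4),None,fx=10,fy=10,interpolation=cv2.INTER_CUBIC); cv2.imwrite("pics/nose.png",im)
s=status.sense(); print(proj(t,[s["position"]+rot(s)[:,2]*72+[0,0,35]]))
E
```

```text
[[655.2, 126.7, 30.0], [679.2, -61.6, 30.0], [490.2, -84.6, 30.0], [467.3, 104.2, 30.0]] [573.   21.2  30. ]
[[471.9 320.7  73. ]]
[[220.47296785 223.87216724]]
```

View pics/nose.png

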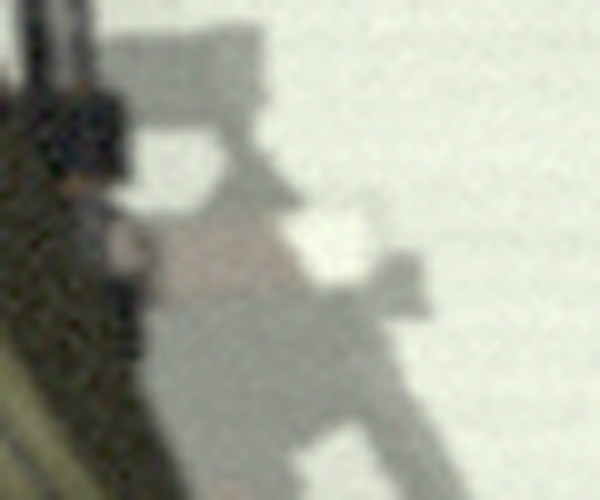

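```bash
python3 -m creep '[{"x":0,"y":-0.1,"z":1,"ax":0.003,"ay":0,"az":0,"grip":-1},{"x":0,"y":-0.2,"z":3,"ax":0,"ay":0,"az":0,"grip":-1},{"x":0,"y":-0.2,"z":3.5,"ax":0,"ay":0,"az":0,"grip":-1},{"x":0,"y":-0.2,"z":3.5,"ax":0,"ay":0,"az":0,"grip":-1},{"x":0,"y":-0.2,"z":3.5,"ax":0,"ay":0,"az":0,"grip":-1},{"x":0,"y":0,"z":2,"ax":0,"ay":0,"az":0,"grip":-1},{"x":0,"y":0,"z":0.5,"ax":0,"ay":0,"az":0,"grip":-1},{"x":0,"y":0,"z":0,"ax":0,"ay":0,"az":0,"grip":-1},{"x":0,"y":0,"z":0,"ax":0,"ay":0,"az":0,"grip":-1}]' 20; python3 - <<'E'
from h import *
go([476.6,198.1,-9.7],YAW)
s=vision.snapshot("side");t=vision.snapshot("top")
cv2.imwrite("pics/h4s.png",cv2.resize(cv2.convertScaleAbs(s["image"][150:300,220:380],alpha=1.6),None,fx=4,fy=4))
cv2.imwrite("pics/h4t.png",cv2.resize(cv2.convertScaleAbs(t["image"][150:250,220:380],alpha=1.5),None,fx=4,fy=4))
E
```

```text
t: 21.83
position: [476.2, 202.7, 37.5]
tool_rot: [2.502, 1.57, 1.053]
ft_force: [0.3, 0.3, -0.3]
width: 19.8
shift cm x 4.72 y -0.01 z 0.46 | tool-y angle 0.122 need world yaw -0.001 => ax 0.001 | tilt x-axis [ 3.e-04  6.e-04 -1.e+00]
```

View pics/h4s.png

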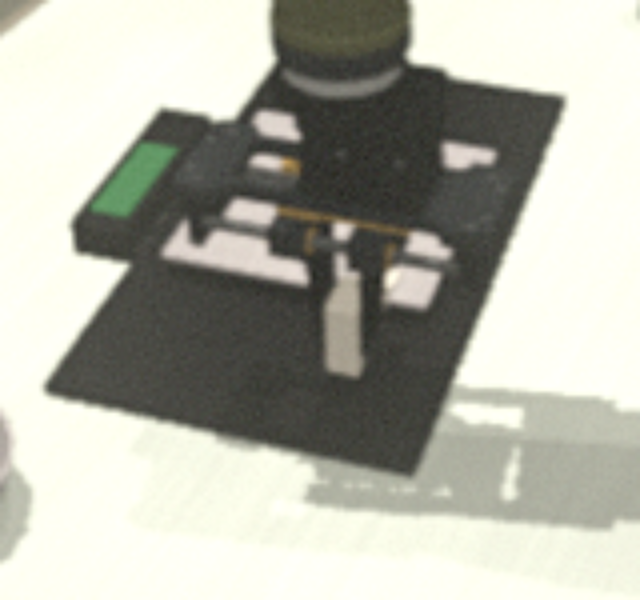

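View pics/h4t.png

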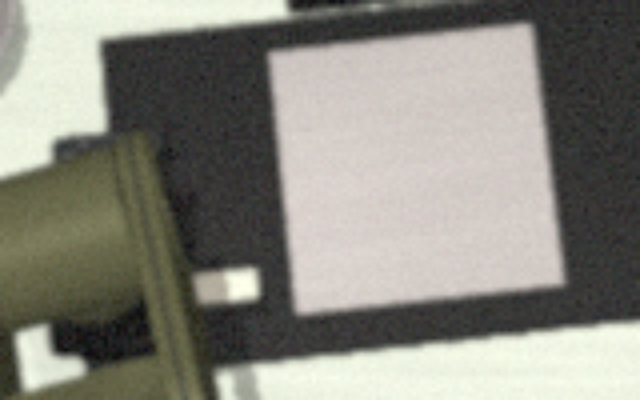

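```bash
python3 - <<'E'
from h import *
t=vision.snapshot("top")
g=cv2.cvtColor(t["image"],cv2.COLOR_BGR2GRAY)
m=np.zeros_like(g); m[212:230,266:287]=(g[212:230,266:287]>80)*255
ys,xs=np.nonzero(m); 
q=np.array([[285.2,217],[285.2,225.8]])
P=plane(t,q,73); print(P.round(1))
for p in P: d=p-C; print((d@EX).round(1),(d@EY).round(1))
s=status.sense(); d=s["position"]-C; print("tool",(d@EX).round(1),(d@EY).round(1), "nose ahead",)
print(xs.max(),ys.min(),ys.max(), np.sort(m.sum(1)[m.sum(1)>0]//255))
for c in (280,283): r=np.nonzero(m[:,c])[0]; print(c,r.min(),r.max())
for r in (219,221,223): print(r, g[r,278:292])
E
```

```text
[[493.8 124.8  73. ]
 [469.8 124.3  73. ]]
-66.7 112.1
-90.6 114.5
tool -74.9 192.4 nose ahead
284 217 225 [ 8 10 15 16 16 16 16 17 17]
280 217 225
283 217 224
219 [167 166 166 167 160 140  95  51  37  37  35  35  38  38]
221 [165 163 167 168 167 155 109  58  42  39  41  34  38  37]
223 [166 164 161 161 163 154 111  57  35  35  34  41  40  36]
```

```bash
python3 -m creep '[{"x":1,"y":0,"z":0,"ax":0,"ay":0,"az":0,"grip":-1},{"x":1.5,"y":0,"z":0,"ax":0,"ay":0,"az":0,"grip":-1},{"x":1.3,"y":0,"z":0,"ax":0,"ay":0,"az":0,"grip":-1},{"x":0.5,"y":0,"z":0,"ax":0,"ay":0,"az":0,"grip":-1},{"x":0,"y":0,"z":0,"ax":0,"ay":0,"az":0,"grip":-1},{"x":0,"y":0,"z":0,"ax":0,"ay":0,"az":0,"grip":-1}]' 20; python3 - <<'E'
from h import *
go([476.6,198.1,-12.7],YAW)
s=vision.snapshot("side");t=vision.snapshot("top")
cv2.imwrite("pics/h5s.png",cv2.resize(cv2.convertScaleAbs(s["image"][150:300,220:380],alpha=1.6),None,fx=4,fy=4))
cv2.imwrite("pics/h5t.png",cv2.resize(cv2.convertScaleAbs(t["image"][190:250,250:330],alpha=1.5),None,fx=8,fy=8,interpolation=cv2.INTER_CUBIC))
E
```

```text
t: 22.48
position: [475.7, 202.9, -6.2]
tool_rot: [-1.431, 1.57, -2.88]
ft_force: [0.3, 0.7, -1.3]
width: 20.1
shift cm x 0.65 y 0.03 z 0.48 | tool-y angle 0.123 need world yaw -0.002 => ax 0.002 | tilt x-axis [-9.e-04 -2.e-04 -1.e+00]
```

View pics/h5t.png

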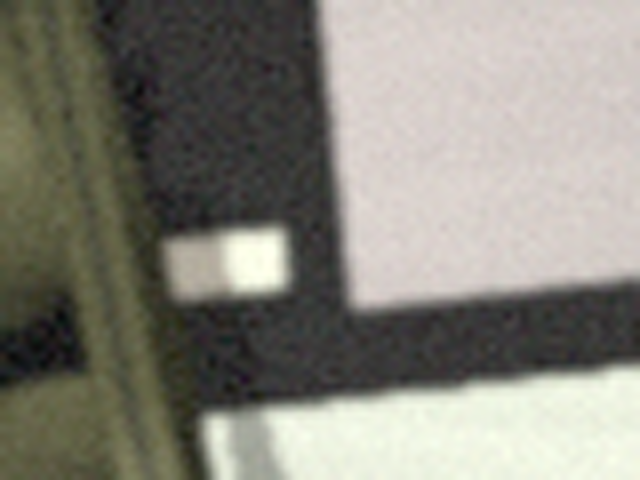

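View pics/h5s.png

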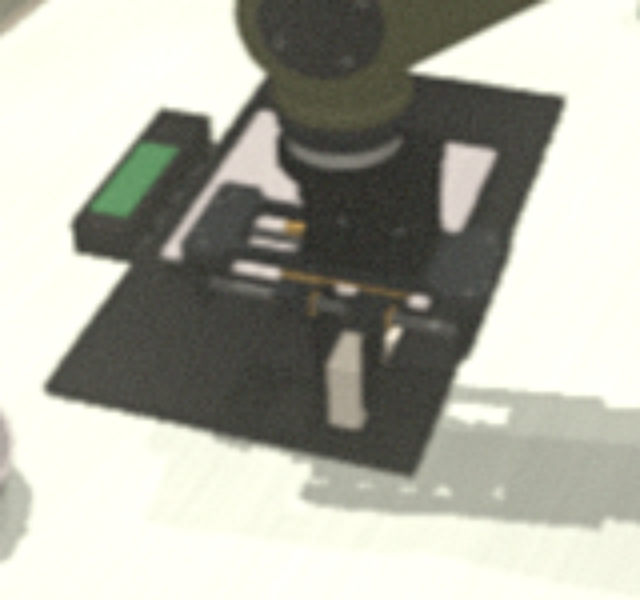

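```bash
python3 - <<'E'
from h import *
t=vision.snapshot("top")
g=cv2.cvtColor(t["image"],cv2.COLOR_BGR2GRAY)
big=cv2.resize(g[205:240,265:290],None,fx=8,fy=8,interpolation=cv2.INTER_CUBIC)
m=((big>85)*255).astype(np.uint8)
cs,_=cv2.findContours(m[:,:],cv2.RETR_EXTERNAL,cv2.CHAIN_APPROX_NONE)
for c in cs:
    if cv2.contourArea(c)>1500:
        x,y,w,h=cv2.boundingRect(c); print(x,y,w,h,cv2.contourArea(c))
        q=cv2.approxPolyDP(c,6,True)[:,0]/8+[265-.44,205-.44]; P=plane(t,q,29.5)
        for a,p in zip(q,P): d=p-C; print(a.round(1),(d@EX).round(1),(d@EY).round(1))
P=pan_top(t)
for p in P: d=p-C; print("pan",(d@EX).round(1),(d@EY).round(1))
s=status.sense(); d=s["position"]-C; print("tool",(d@EX).round(1),(d@EY).round(1))
E
```

```text
47 106 124 70 6985.0
[285.1 218.4] -65.5 115.9
[278.9 218.1] -62.5 133.0
[271.1 219.9] -65.3 155.7
[271.4 225.7] -81.7 156.2
[280.3 226.4] -86.6 131.5
[284.7 225.6] -85.5 119.0
[285.8 223.7] -80.5 115.3
pan 93.6 94.1
pan 94.3 -94.9
pan -95.2 -94.8
pan -95.4 94.7
tool -74.2 191.8
```

```bash
python3 -m creep '[{"x":0.3,"y":0,"z":0,"ax":0,"ay":0,"az":0,"grip":-1},{"x":0.2,"y":0,"z":0,"ax":0,"ay":0,"az":0,"grip":-1},{"x":0,"y":0,"z":0,"ax":0,"ay":0,"az":0,"grip":-1},{"x":0,"y":0,"z":0,"ax":0,"ay":0,"az":0,"grip":-1}]' | grep -E "t:|pos|force" |grep -v rot| tr '\n' ' ';for i in 1 2 3 ; do python3 -m creep '[{"x":0.05,"y":0,"z":0,"ax":0,"ay":0,"az":0,"grip":-1},{"x":0,"y":0,"z":0,"ax":0,"ay":0,"az":0,"grip":-1}]' | grep -E "t:|pos|force" |grep -v rot| tr '\n' ' ';echo; done
```

```text
t: 22.97 position: [475.9, 202.5, -10.8] ft_force: [0.1, 0.2, -0.7] t: 23.13 position: [476.0, 202.5, -11.2] ft_force: [0.4, 0.5, -0.7] 
t: 23.3 position: [476.0, 202.5, -11.8] ft_force: [-0.4, -0.3, -0.3] 
t: 23.47 position: [476.0, 202.5, -12.3] ft_force: [1.0, -0.1, -0.8]
```

```bash
for i in 1 2 3 ; do python3 -m creep '[{"x":0.04,"y":0,"z":0,"ax":0,"ay":0,"az":0,"grip":-1},{"x":0,"y":0,"z":0,"ax":0,"ay":0,"az":0,"grip":-1}]' | grep -E "t:|pos|force" |grep -v rot| tr '\n' ' ';echo; done
```

```text
t: 23.63 position: [476.0, 202.6, -12.7] ft_force: [-0.8, -0.0, -1.9] 
t: 23.8 position: [476.0, 202.6, -12.7] ft_force: [-1.8, -0.8, 1.9] 
t: 23.97 position: [476.0, 202.6, -12.7] ft_force: [-3.2, -2.3, 5.0]
```

```bash
python3 -m creep '[{"x":-0.03,"y":0,"z":0,"ax":0,"ay":0,"az":0,"grip":-1},{"x":0,"y":0,"z":0.3,"ax":0,"ay":0,"az":0,"grip":-1},{"x":0,"y":0,"z":0.5,"ax":0,"ay":0,"az":0,"grip":-1},{"x":0,"y":0,"z":0.5,"ax":0,"ay":0,"az":0,"grip":-1},{"x":0,"y":0,"z":0.2,"ax":0,"ay":0,"az":0,"grip":-1},{"x":0,"y":0,"z":0,"ax":0,"ay":0,"az":0,"grip":-1}]'; python3 - <<'E'
from h import *
s=status.sense(); f=s["ft_force"]; print("F ex %.1f ey %.1f z %.1f"%(f@EX,f@EY,f[2])); d=s["position"]-C; print((d@EX).round(1),(d@EY).round(1),d[2].round(1)); go(C-75*EX+144*EY+[0,0,-12.7],YAW)
E
```

```text
t: 24.47
position: [478.6, 187.2, -12.8]
tool_rot: [1.492, 1.57, 0.042]
ft_force: [-0.6, 0.6, 4.0]
width: 20.0
F ex -0.5 ey 0.7 z 4.0
-74.3 175.9 -12.8
shift cm x -0.00 y -0.07 z 3.19 | tool-y angle 0.121 need world yaw -0.001 => ax 0.001 | tilt x-axis [ 1.2e-03  1.0e-04 -1.0e+00]
```

```bash
python3 -m creep '[{"x":-0.02,"y":-0.05,"z":0.3,"ax":0,"ay":0,"az":0,"grip":-1},{"x":0,"y":0,"z":0.5,"ax":0,"ay":0,"az":0,"grip":-1},{"x":0,"y":0,"z":0.5,"ax":0,"ay":0,"az":0,"grip":-1},{"x":0,"y":0,"z":0.4,"ax":0,"ay":0,"az":0,"grip":-1},{"x":0,"y":0,"z":0.2,"ax":0,"ay":0,"az":0,"grip":-1},{"x":0,"y":0,"z":0,"ax":0,"ay":0,"az":0,"grip":-1}]'; python3 - <<'E'
from h import *
s=status.sense(); f=s["ft_force"]; print("F ex %.1f ey %.1f z %.1f"%(f@EX,f@EY,f[2])); d=s["position"]-C; print((d@EX).round(1),(d@EY).round(1),d[2].round(1)); go(C-75*EX+144*EY+[0,0,-12.7],YAW)
t=vision.snapshot("top")
cv2.imwrite("pics/h6t.png",cv2.resize(cv2.convertScaleAbs(t["image"][190:250,250:330],alpha=1.5),None,fx=8,fy=8,interpolation=cv2.INTER_CUBIC))
E
```

```text
t: 24.97
position: [479.9, 168.2, -12.8]
tool_rot: [0.464, 1.57, -0.985]
ft_force: [-0.3, 1.8, 4.7]
width: 20.2
F ex -0.1 ey 1.8 z 4.7
-75.3 156.8 -12.8
shift cm x -0.01 y 0.03 z 1.28 | tool-y angle 0.122 need world yaw -0.001 => ax 0.001 | tilt x-axis [ 3.e-04 -4.e-04 -1.e+00]
```

View pics/h6t.png

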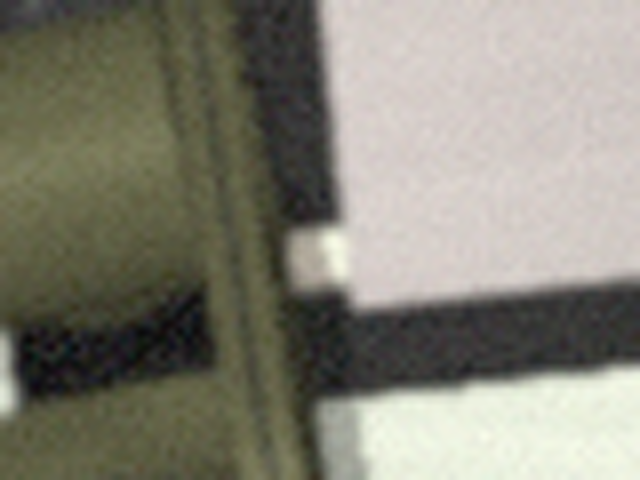

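```bash
cat > f.py <<'E'
from h import *
s=status.sense(); f=s["ft_force"]; d=s["position"]-C
print("t %.2f F ex %.1f ey %.1f z %.1f | tool ex %.1f ey %.1f z %.1f"%(s["t"],f@EX,f@EY,f[2],d@EX,d@EY,d[2]))
E
python3 -m creep '[{"x":-0.03,"y":0,"z":0.2,"ax":0,"ay":0,"az":0,"grip":-1},{"x":0,"y":0,"z":0.2,"ax":0,"ay":0,"az":0,"grip":-1},{"x":0,"y":0,"z":0.2,"ax":0,"ay":0,"az":0,"grip":-1},{"x":0,"y":0,"z":0,"ax":0,"ay":0,"az":0,"grip":-1}]' >/dev/null; python3 f.py; python3 -m creep '[{"x":0,"y":0,"z":0.1,"ax":0,"ay":0,"az":0,"grip":-1},{"x":0,"y":0,"z":0,"ax":0,"ay":0,"az":0,"grip":-1}]' >/dev/null; python3 f.py;  python3 -m creep '[{"x":0,"y":0,"z":0.1,"ax":0,"ay":0,"az":0,"grip":-1},{"x":0,"y":0,"z":0,"ax":0,"ay":0,"az":0,"grip":-1}]' >/dev/null; python3 f.py
```

```text
t 25.35 F ex -0.2 ey 2.3 z 3.4 | tool ex -75.5 ey 151.2 z -12.7
t 25.52 F ex -0.1 ey 1.8 z 3.2 | tool ex -75.5 ey 150.3 z -12.7
t 25.68 F ex 0.3 ey 1.5 z 3.1 | tool ex -75.6 ey 149.4 z -12.7
```

```bash
python3 -m creep '[{"x":-0.03,"y":0,"z":0.1,"ax":0,"ay":0,"az":0,"grip":-1},{"x":0,"y":0,"z":0,"ax":0,"ay":0,"az":0,"grip":-1}]' >/dev/null; python3 f.py; for i in 1 2; do python3 -m creep '[{"x":0,"y":0,"z":0.1,"ax":0,"ay":0,"az":0,"grip":-1},{"x":0,"y":0,"z":0,"ax":0,"ay":0,"az":0,"grip":-1}]' >/dev/null; python3 f.py;done
```

```text
t 25.85 F ex 0.4 ey 0.9 z 1.7 | tool ex -75.8 ey 148.1 z -12.7
t 26.02 F ex 0.2 ey 1.7 z 0.5 | tool ex -75.9 ey 147.3 z -12.7
t 26.18 F ex 0.3 ey 1.8 z -0.3 | tool ex -75.9 ey 146.3 z -12.7
```

```bash
for i in 1 2; do python3 -m creep '[{"x":0,"y":0,"z":0.06,"ax":0,"ay":0,"az":0,"grip":-1},{"x":0,"y":0,"z":0,"ax":0,"ay":0,"az":0,"grip":-1}]' >/dev/null; python3 f.py;done
```

```text
t 26.35 F ex -0.7 ey 1.6 z -0.6 | tool ex -75.8 ey 145.7 z -12.7
t 26.52 F ex -0.3 ey 1.2 z -1.9 | tool ex -75.8 ey 145.1 z -12.7
```

```bash
python3 -m creep '[{"x":0.02,"y":0,"z":0.05,"ax":0,"ay":0,"az":0,"grip":-1},{"x":0,"y":0,"z":0,"ax":0,"ay":0,"az":0,"grip":-1}]' >/dev/null; python3 f.py; for i in 1 2; do python3 -m creep '[{"x":0,"y":0,"z":0.05,"ax":0,"ay":0,"az":0,"grip":-1},{"x":0,"y":0,"z":0,"ax":0,"ay":0,"az":0,"grip":-1}]' >/dev/null; python3 f.py;done
```

```text
t 26.68 F ex -0.8 ey 2.1 z -1.3 | tool ex -75.7 ey 144.8 z -12.7
t 26.85 F ex -0.2 ey 0.7 z -1.2 | tool ex -75.6 ey 144.2 z -12.7
t 27.02 F ex 0.0 ey 1.4 z -2.3 | tool ex -75.5 ey 143.7 z -12.7
```

```bash
for i in 1 2; do python3 -m creep '[{"x":0,"y":0,"z":0.05,"ax":0,"ay":0,"az":0,"grip":-1},{"x":0,"y":0,"z":0,"ax":0,"ay":0,"az":0,"grip":-1}]' >/dev/null; python3 f.py;done; python3 - <<'E'
from h import *
t=vision.snapshot("top");s=vision.snapshot("side")
P=pan_top(t)
for p in P: d=p-C; print("pan",(d@EX).round(1),(d@EY).round(1))
cv2.imwrite("pics/h7t.png",cv2.resize(cv2.convertScaleAbs(t["image"][190:250,250:330],alpha=1.5),None,fx=8,fy=8,interpolation=cv2.INTER_CUBIC))
cv2.imwrite("pics/h7s.png",cv2.resize(cv2.convertScaleAbs(s["image"][150:260,230:370],alpha=1.6),None,fx=5,fy=5,interpolation=cv2.INTER_CUBIC))
E
```

```text
t 27.18 F ex 0.3 ey 2.0 z -2.3 | tool ex -75.6 ey 143.2 z -12.7
t 27.35 F ex -0.1 ey 0.8 z -3.0 | tool ex -75.6 ey 142.8 z -12.7
pan 93.3 94.4
pan 94.0 -94.8
pan -94.9 -95.1
pan -95.2 93.4
```

View pics/h7s.png

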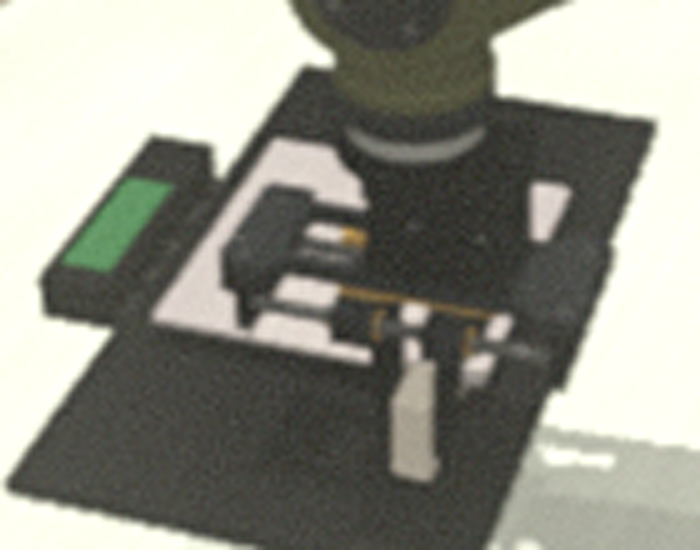

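View pics/h7t.png

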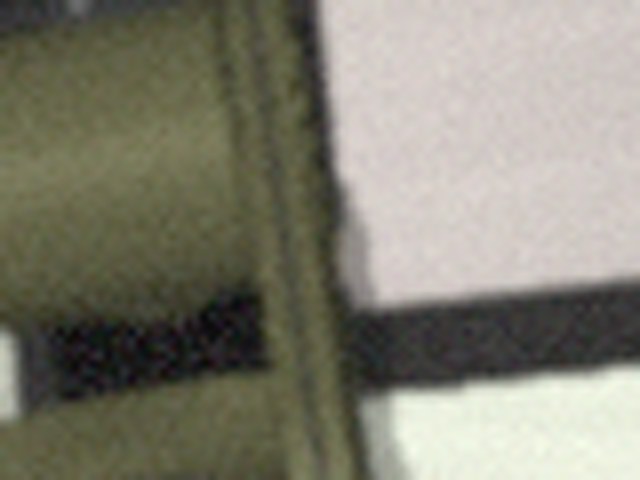

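```bash
for i in 1 2 3 4 5; do python3 -m creep '[{"x":0,"y":0,"z":0,"ax":0,"ay":0,"az":0,"grip":-1}]' >/dev/null; python3 f.py;done
```

```text
t 27.53 F ex -0.4 ey 1.1 z -3.4 | tool ex -75.6 ey 142.8 z -12.7
t 27.62 F ex -0.9 ey 2.5 z -3.7 | tool ex -75.6 ey 142.8 z -12.6
t 27.70 F ex -0.3 ey 1.8 z -4.6 | tool ex -75.6 ey 142.8 z -12.6
t 27.78 F ex -0.3 ey 2.2 z -3.1 | tool ex -75.5 ey 142.8 z -12.6
t 27.87 F ex 0.4 ey 1.8 z -4.0 | tool ex -75.5 ey 142.8 z -12.6
```

```bash
python3 -m creep '[{"x":0.05,"y":0,"z":0,"ax":0,"ay":0,"az":0,"grip":-1},{"x":0,"y":0,"z":0,"ax":0,"ay":0,"az":0,"grip":-1},{"x":0,"y":0,"z":0,"ax":0,"ay":0,"az":0,"grip":-1}]' >/dev/null;  python3 f.py; for i in 1 2 3 ; do python3 -m creep '[{"x":0,"y":0,"z":0,"ax":0,"ay":0,"az":0,"grip":-1}]' >/dev/null; python3 f.py;done
```

```text
t 28.12 F ex -2.8 ey 1.4 z 1.4 | tool ex -75.5 ey 142.8 z -12.7
t 28.20 F ex -2.1 ey 2.4 z 1.8 | tool ex -75.5 ey 142.8 z -12.7
t 28.28 F ex -3.7 ey 1.1 z 2.9 | tool ex -75.5 ey 142.8 z -12.7
t 28.37 F ex -3.4 ey 1.3 z 3.4 | tool ex -75.5 ey 142.8 z -12.7
```

```bash
for i in 1 2 3 ; do python3 -m creep '[{"x":0,"y":0,"z":0.05,"ax":0,"ay":0,"az":0,"grip":-1},{"x":0,"y":0,"z":0,"ax":0,"ay":0,"az":0,"grip":-1}]' >/dev/null; python3 f.py;python3 -m creep '[{"x":0,"y":0,"z":0,"ax":0,"ay":0,"az":0,"grip":-1}]' >/dev/null; python3 f.py;done
```

```text
t 28.53 F ex -4.4 ey 4.5 z 2.7 | tool ex -75.3 ey 142.7 z -12.7
t 28.62 F ex -3.6 ey 3.3 z 3.3 | tool ex -75.3 ey 142.7 z -12.7
t 28.78 F ex -2.4 ey 4.0 z 3.5 | tool ex -75.0 ey 142.3 z -12.7
t 28.87 F ex -2.8 ey 4.7 z 3.0 | tool ex -75.0 ey 142.3 z -12.7
t 29.03 F ex -1.2 ey 5.0 z 1.4 | tool ex -74.7 ey 141.7 z -12.7
t 29.12 F ex -0.2 ey 5.3 z 1.5 | tool ex -74.7 ey 141.7 z -12.7
```

```bash
python3 - <<'E'
from h import *
t=vision.snapshot("top")
P=pan_top(t)
for p in P: d=p-C; print("pan",(d@EX).round(1),(d@EY).round(1))
E
python3 -m creep '[{"x":0,"y":0,"z":0,"ax":0,"ay":0,"az":0,"grip":-0.45},{"x":0,"y":0,"z":0,"ax":0,"ay":0,"az":0,"grip":-0.3},{"x":0,"y":0,"z":0,"ax":0,"ay":0,"az":0,"grip":-0.1},{"x":0,"y":0,"z":0,"ax":0,"ay":0,"az":0,"grip":-0.1},{"x":0,"y":0,"z":0,"ax":0,"ay":0,"az":0,"grip":-0.1}]'
```

```text
pan 93.5 95.2
pan 94.1 -94.9
pan -94.9 -94.8
pan -95.2 92.2
t: 29.58
position: [481.7, 152.3, -13.1]
tool_rot: [0.26, 1.57, -1.189]
ft_force: [-1.2, 0.8, -0.0]
width: 42.0
```

```bash
python3 -m creep '[{"x":-0.5,"y":0,"z":0,"ax":0,"ay":0,"az":0,"grip":-0.1},{"x":-2,"y":0,"z":0,"ax":0,"ay":0,"az":0,"grip":-0.1},{"x":-3,"y":0,"z":0,"ax":0,"ay":0,"az":0,"grip":-0.1},{"x":-3,"y":0,"z":0,"ax":0,"ay":0,"az":0,"grip":-0.1},{"x":-3,"y":0,"z":-1,"ax":0,"ay":0,"az":0,"grip":-1},{"x":0,"y":0,"z":-3.5,"ax":0,"ay":0,"az":0,"grip":-1},{"x":0,"y":0,"z":-3.5,"ax":0,"ay":0,"az":0,"grip":-1},{"x":0,"y":0,"z":-3,"ax":0,"ay":0,"az":0,"grip":-1},{"x":0,"y":0,"z":0,"ax":0,"ay":0,"az":0,"grip":-1}]'; python3 - <<'E'
from h import *
t=vision.snapshot("top");s=vision.snapshot("side")
P=pan_top(t)
for p in P: d=p-C; print("pan",(d@EX).round(1),(d@EY).round(1))
cv2.imwrite("pics/k1t.png",cv2.resize(cv2.convertScaleAbs(t["image"][140:250,220:400],alpha=1.5),None,fx=4.4,fy=4.4,interpolation=cv2.INTER_CUBIC))
cv2.imwrite("pics/k1s.png",cv2.resize(cv2.convertScaleAbs(s["image"][150:260,230:370],alpha=1.6),None,fx=5,fy=5,interpolation=cv2.INTER_CUBIC))
E
```

```text
t: 30.33
position: [467.9, 265.8, 103.0]
tool_rot: [2.48, 1.568, 1.036]
ft_force: [0.5, 0.2, 0.4]
width: 15.1
pan 93.9 49.8
pan 94.6 -95.2
pan -96.5 -95.1
pan -92.8 174.8
```

View pics/k1t.png

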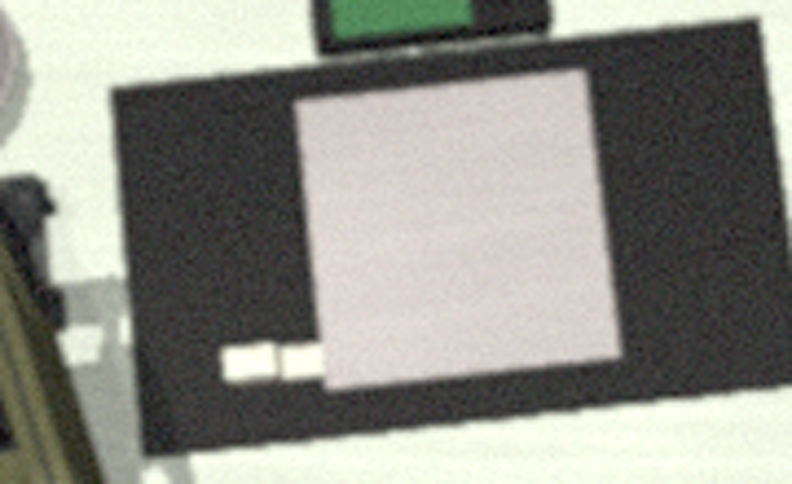

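View pics/k1s.png

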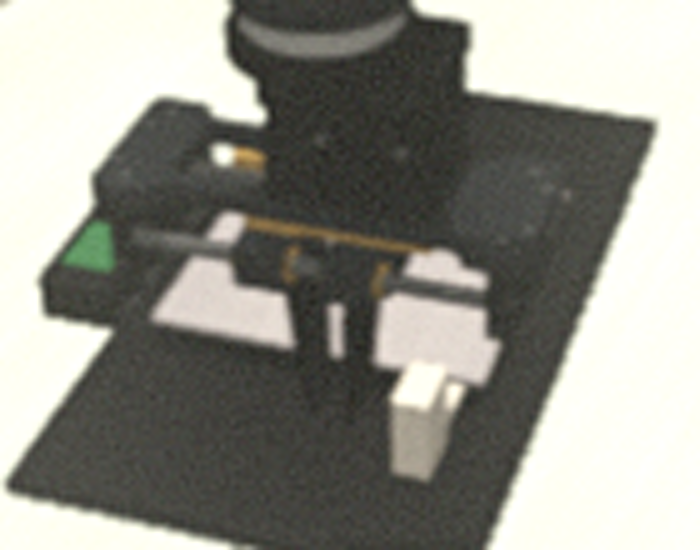

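```bash
python3 - <<'E'
from h import *
t=vision.snapshot("top")
g=cv2.cvtColor(t["image"],cv2.COLOR_BGR2GRAY)
def bf(u,v,z): d=plane(t,[(u,v)],z)[0]-C; return (d@EX).round(1),(d@EY).round(1)
big=cv2.resize(g[210:235,260:305],None,fx=8,fy=8,interpolation=cv2.INTER_CUBIC)
m=((big>90)*255).astype(np.uint8); 
for r in (218,220,222,224,226): print(r,g[r,266:300])
for c in (273,276,279,287,290): 
    col=big[:,int((c-260+.5)*8)]; o=np.nonzero(col>90)[0]; a,b=o.min()/8+209.5,o.max()/8+209.5; print(c,a,b,bf(c,a,60 if c<283 else 28),bf(c,b,60 if c<283 else 28))
gg=cv2.GaussianBlur(g,(3,3),0)
roi=np.zeros_like(g); cv2.fillPoly(roi,[np.array([[255,165],[385,150],[395,225],[296,240],[290,212],[255,212]])],255)
mm=((gg>82).astype(np.uint8)*255)&roi; mm[212:,:293]=0
P=plane(t,fitquad(mm,3),30)
for p in P: d=p-C; print("pan",(d@EX).round(1),(d@EY).round(1))
E
```

```text
218 [ 42  37  39  44  52  72  82  88  89  89  96 110 124 135 142 143 109  86
  91 106 105 104 109 119 126 137 145 147 146 143 145 145 146 146]
220 [ 39  43  35  61 111 154 169 173 170 172 170 172 170 171 174 168 138 131
 157 167 169 168 169 171 173 173 168 157 148 146 145 145 147 146]
222 [ 40  34  37  51  99 153 172 176 176 174 173 174 175 175 172 169 148 134
 155 169 171 173 171 171 173 172 170 156 145 145 148 147 149 142]
224 [ 38  36  36  44  86 150 170 178 177 169 172 166 169 167 165 164 143 126
 145 168 169 164 166 168 164 164 160 149 143 143 141 144 143 144]
226 [ 41  41  44  40  57  93 110 118 117 107  99  95  87  86  82  77  73  70
  87  96  96  84  81  78  69  64  68  90 124 141 143 144 139 142]
273 218.0 226.5 (np.float64(-64.1), np.float64(146.7)) (np.float64(-87.5), np.float64(149.0))
276 217.875 226.0 (np.float64(-64.7), np.float64(138.5)) (np.float64(-87.1), np.float64(140.6))
279 217.25 225.75 (np.float64(-63.9), np.float64(130.1)) (np.float64(-87.3), np.float64(132.4))
287 217.75 225.75 (np.float64(-64.0), np.float64(110.4)) (np.float64(-86.6), np.float64(112.6))
290 217.25 225.375 (np.float64(-63.5), np.float64(101.8)) (np.float64(-86.5), np.float64(104.1))
pan 93.7 95.1
pan 94.6 -94.9
pan -95.5 -95.4
pan -95.2 93.6
```

```bash
python3 -c "
from h import *
go(corner(0)+[0,0,2],YAW)"
```

```text
shift cm x 10.01 y 0.03 z 17.61 | tool-y angle 0.123 need world yaw -0.002 => ax 0.002 | tilt x-axis [ 0.e+00 -6.e-04 -1.e+00]
```

```bash
python3 -m creep '[{"x":0,"y":0,"z":2,"ax":0,"ay":0,"az":0,"grip":-1},{"x":0,"y":0,"z":3.6,"ax":0,"ay":0,"az":0,"grip":-1},{"x":0,"y":0,"z":3.6,"ax":0,"ay":0,"az":0,"grip":-1},{"x":0,"y":0,"z":3.6,"ax":0,"ay":0,"az":0,"grip":-1},{"x":0,"y":0,"z":3,"ax":0,"ay":0,"az":0,"grip":-1},{"x":1,"y":0,"z":1.8,"ax":0,"ay":0,"az":0,"grip":-1},{"x":2.5,"y":0,"z":0,"ax":0,"ay":0,"az":0,"grip":-1},{"x":3,"y":0,"z":0,"ax":0,"ay":0,"az":0,"grip":-1},{"x":2,"y":0,"z":0,"ax":0,"ay":0,"az":0,"grip":-1},{"x":0.5,"y":0,"z":0,"ax":0,"ay":0,"az":0,"grip":-1}]' 20; python3 -m creep '[{"x":0,"y":0,"z":0,"ax":0,"ay":0,"az":0,"grip":-1},{"x":0,"y":0,"z":0,"ax":0,"ay":0,"az":0,"grip":-1}]'; python3 -c "
from h import *
go(corner(0)+[0,0,-6],YAW)"
```

```text
t: 31.32
position: [486.1, 85.3, 8.0]
tool_rot: [-1.573, 1.563, -3.024]
ft_force: [-1.0, -0.3, -0.0]
width: 0.3
t: 31.48
position: [490.2, 86.6, 12.7]
tool_rot: [1.389, 1.57, -0.061]
ft_force: [-0.6, 0.2, 1.7]
width: 0.3
shift cm x 1.87 y -0.01 z -0.04 | tool-y angle 0.121 need world yaw -0.001 => ax 0.001 | tilt x-axis [ 8.e-04 -0.e+00 -1.e+00]
```

```bash
python3 -m creep '[{"x":0.6,"y":0,"z":0,"ax":0,"ay":0,"az":0,"grip":-1},{"x":0.6,"y":0,"z":0,"ax":0,"ay":0,"az":0,"grip":-1},{"x":0.4,"y":0,"z":0,"ax":0,"ay":0,"az":0,"grip":-1},{"x":0.2,"y":0,"z":0,"ax":0,"ay":0,"az":0,"grip":-1},{"x":0,"y":0,"z":0,"ax":0,"ay":0,"az":0,"grip":-1}]' >/dev/null; python3 f.py; for i in 1 2 3 4; do python3 -m creep '[{"x":0.05,"y":0,"z":0,"ax":0,"ay":0,"az":0,"grip":-1},{"x":0,"y":0,"z":0,"ax":0,"ay":0,"az":0,"grip":-1}]' >/dev/null; python3 f.py; done
```

```text
t 31.90 F ex 0.3 ey -0.4 z -0.2 | tool ex -75.7 ey 75.4 z -6.5
t 32.07 F ex 0.4 ey -0.0 z -1.1 | tool ex -75.2 ey 75.3 z -6.4
t 32.23 F ex 0.2 ey -0.5 z -0.4 | tool ex -75.2 ey 75.3 z -6.9
t 32.40 F ex -0.3 ey 0.7 z 0.1 | tool ex -75.3 ey 75.3 z -7.5
t 32.57 F ex -0.5 ey -0.4 z 1.8 | tool ex -75.2 ey 75.3 z -7.8
```

```bash
for i in 1 2 3; do python3 -m creep '[{"x":0.05,"y":0,"z":0,"ax":0,"ay":0,"az":0,"grip":-1},{"x":0,"y":0,"z":0,"ax":0,"ay":0,"az":0,"grip":-1}]' >/dev/null; python3 f.py; done
```

```text
t 32.73 F ex -3.9 ey 0.8 z 5.4 | tool ex -75.2 ey 75.3 z -7.9
t 32.90 F ex -3.4 ey 0.7 z 8.5 | tool ex -75.2 ey 75.3 z -8.0
t 33.07 F ex -5.5 ey -0.4 z 9.6 | tool ex -75.2 ey 75.3 z -8.1
```

```bash
for i in 1 2; do python3 -m creep '[{"x":0.03,"y":0,"z":0,"ax":0,"ay":0,"az":0,"grip":-1},{"x":0,"y":0,"z":0,"ax":0,"ay":0,"az":0,"grip":-1}]' >/dev/null; python3 f.py; done;  python3 -m creep '[{"x":0,"y":0,"z":0,"ax":0,"ay":0,"az":0,"grip":-1},{"x":0,"y":0,"z":0,"ax":0,"ay":0,"az":0,"grip":-1}]' >/dev/null; python3 f.py
```

```text
t 33.23 F ex -6.2 ey -0.8 z 13.2 | tool ex -75.2 ey 75.3 z -8.2
t 33.40 F ex -7.3 ey -0.3 z 13.8 | tool ex -75.2 ey 75.3 z -8.2
t 33.57 F ex -7.1 ey -0.3 z 13.2 | tool ex -75.2 ey 75.2 z -8.2
```

```bash
python3 -m creep '[{"x":-0.4,"y":0,"z":0,"ax":0,"ay":0,"az":0,"grip":-1},{"x":-2,"y":0,"z":0,"ax":0,"ay":0,"az":0,"grip":-1},{"x":-3.5,"y":0,"z":0,"ax":0,"ay":0,"az":0,"grip":-1},{"x":-4,"y":0,"z":0,"ax":0,"ay":0,"az":0,"grip":-1},{"x":-3,"y":0,"z":-1,"ax":0,"ay":0,"az":0,"grip":-1},{"x":0,"y":0,"z":-3.5,"ax":0,"ay":0,"az":0,"grip":-1},{"x":0,"y":0,"z":-3.8,"ax":0,"ay":0,"az":0,"grip":-1},{"x":0,"y":0,"z":-3.8,"ax":0,"ay":0,"az":0,"grip":-1},{"x":0,"y":0,"z":-3.8,"ax":0,"ay":0,"az":0,"grip":-1},{"x":0,"y":0,"z":-3,"ax":0,"ay":0,"az":0,"grip":-1}]';python3 -m creep '[{"x":0,"y":0,"z":-1,"ax":0,"ay":0,"az":0,"grip":-1},{"x":0,"y":0,"z":0,"ax":0,"ay":0,"az":0,"grip":-1},{"x":0,"y":0,"z":0,"ax":0,"ay":0,"az":0,"grip":-1}]'; python3 - <<'E'
from h import *
t=vision.snapshot("top");s=vision.snapshot("side")
g=cv2.cvtColor(t["image"],cv2.COLOR_BGR2GRAY)
for r in (220,222,224): print(r,g[r,266:300])
gg=cv2.GaussianBlur(g,(3,3),0)
roi=np.zeros_like(g); cv2.fillPoly(roi,[np.array([[255,165],[385,150],[395,225],[296,240],[290,212],[255,212]])],255)
mm=((gg>82).astype(np.uint8)*255)&roi; mm[212:,:293]=0
for p in plane(t,fitquad(mm,3),30): d=p-C; print("pan",(d@EX).round(1),(d@EY).round(1))
cv2.imwrite("pics/fint.png",t["image"])
cv2.imwrite("pics/fins.png",s["image"])
E
```

```text
t: 34.4
position: [466.1, 277.1, 118.9]
tool_rot: [2.416, 1.57, 0.968]
ft_force: [0.6, 1.1, -1.4]
width: 0.6
t: 34.65
position: [465.3, 284.3, 118.4]
tool_rot: [-0.505, 1.57, -1.953]
ft_force: [-0.2, -1.1, 0.3]
width: 0.6
220 [ 40  42  40  64 117 154 170 175 175 173 173 173 174 173 178 167 140 130
 157 166 174 172 174 173 172 172 168 158 149 146 146 149 146 149]
222 [ 43  42  32  58 100 151 177 177 177 177 177 175 173 174 174 172 147 136
 156 171 174 171 174 172 173 172 171 155 142 147 148 148 146 145]
224 [ 37  43  37  46  89 151 171 176 174 176 171 171 171 168 165 164 147 128
 149 172 169 169 166 167 165 161 164 148 146 142 144 143 145 146]
pan 94.1 95.1
pan 94.5 -95.1
pan -95.5 -95.3
pan -95.2 93.6
```

View pics/fint.png

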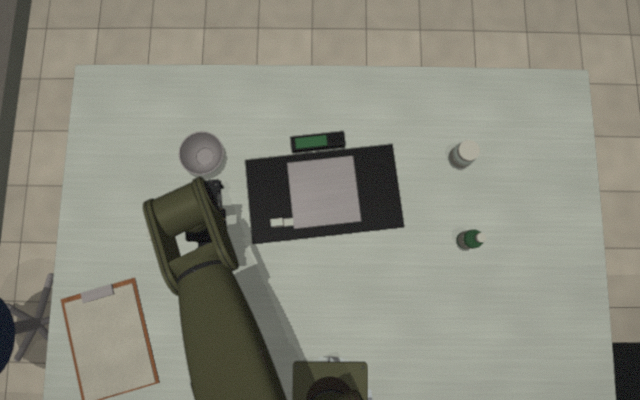

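View pics/fins.png

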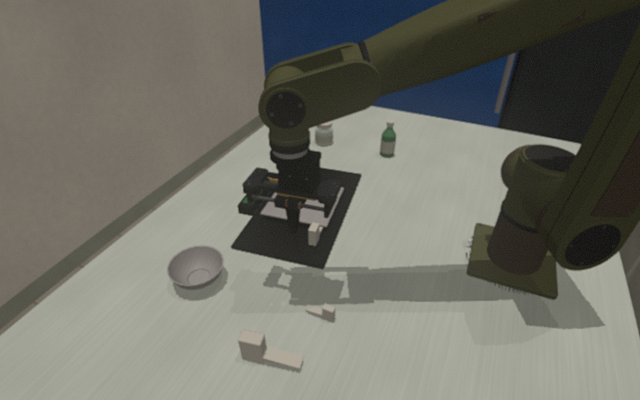

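The final views show the wedge standing at top (281,222), with its blade under the pan at corner0. The pan is in place, and the bowl (203,155), jar (465,153) and bottle (470,240) are where they started. The arm is touching nothing.

```bash
python3 -c "
from station import arm
print(arm.job_done())"
```

```text
the job is handed in; nothing more can be done
None
```

The low foot was at corner0. The middle-sized wedge now stands on the slab with its blade over that foot, and the corner no longer dips. I handed the job in at about 34.7 s; no verdict was reported.

- **Finding the low foot:** corner1 was firm, sinking about 0.6 mm at 8.6 N. Corner0 gave way about 4 mm at 1–2 N before it firmed up at 13.3 N. I did not press corners 2 and 3, because corner0 was already clear.
- **Setting the wedge:** I slid it in square from the +y side. The push rose from about 1.5–2 N of sliding friction to about 5 N in all, so roughly 3 N came from the pan. In the top view the wedge's origin lies about 139 mm along y from the pan centre (140 wanted), with the blade centred at x ≈ −75.5 mm (−75 wanted).
- **Last checks:** pressing corner0 again with about 13.5 N sank it only about 0.4 mm. Afterwards the pan was within about 1 mm of its first position, and the bottle, jar and bowl had not moved. I judged the pan level from this press, not by measuring it; the cameras are too coarse for that.
- **Disagreements:**
  - The reported TCP height read about 38 mm lower than the real finger tips. I noticed this in the side view and worked from felt contact instead.
  - The wedge sat about 2–6 mm forward in the jaws, so I set how far it went in by force and checked it by camera.
  - While pressing, the wrist also read up to about 7 N sideways.

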